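Pack out the specimen clamp and hold the block tight

TASK

The wax block in the microtome's specimen clamp stands against the locked back jaw, but the sprung front jaw stops before it reaches the block. Take steel packing plates from the rack and stand them upright on the bed, one behind the other and centred between block and front jaw, until squeezing the front jaw shut grips the stack firmly before the jaw runs onto its stop; leave spare plates in the rack, keep the fingers off the block and do not disturb the things around. Finish while holding: keep squeezing the front jaw shut, with block and plates held upright and tight, and do not let go.

Things in the scene. Friction and masses are not known exactly. Their poses are not given: they have to be found in the camera images.
- clamp: specimen clamp, fixed, jaws upward: pale grey foot 150 x 80 x 12 mm (x, y, z), grey bed 140 x 36 mm with its flat top 40 mm above the bench; the low black lever is not used. Origin: on the bench under its middle. x runs along the bed from front jaw to back jaw, y across, z up. Jaws, block and plates stand centred across the bed (y = 0); outside both jaws the bed is free for a finger.
- jaw (a joint): front jaw's travel in m: 0 = fully open (where its return spring, about 1.5 N rising to 3 N, always pushes it), growing as it is pushed along the clamp's +x towards the block; 0.012 = hard on its stop, so a jaw that goes that far has too little packing in front of it.
- jaw_face (a point): centre of the front jaw's gripping face, 15 mm above the bed. The front jaw is a steel plate 10 mm thick (along clamp x), 36 mm wide and 30 mm tall standing on the bed; its flat outer face, the one to squeeze, lies 10 mm behind this point, on the clamp's -x side.
- backjaw: back jaw, a steel plate 10 mm thick, 36 mm wide and 30 mm tall standing on the bed, locked rigidly wherever the last user aligned it. Origin: on its gripping face, at bed level; its flat outer face lies 10 mm farther along the clamp's +x. Axes as the clamp's.
- block_mid (a point): centre of the specimen block, 19 mm above its underside: a dark brown resin carrier 14 mm thick (along clamp x), 34 mm wide, 26 mm tall, topped by cream wax 11 x 28 x 12 mm; 38 mm tall in all, 30 g, loose, standing on the bed against the back jaw. z axis up.
- rack: low dark grey rack fixed to the bench, 106 x 38 mm (its x, y), 18 mm tall, with three cross slots 9 mm wide and 12 mm deep (slot floor 6 mm above the bench), 29.5 mm apart along its x axis at x = -29.5, 0 and 29.5 mm. Origin: on the bench under its middle. Each slot holds one packing plate standing upright.
- plate1_mid (a point): centre of a packing plate, 19 mm above its lower edge: plain steel, 7 mm thick (its x axis), 50 mm wide (y), 38 mm tall (z, up), top corners rounded 6 mm, top edge bevelled, about 90 g; all three alike. Starts in slot 1 of the rack (counted along the rack's +x). Its ends overhang the rack, and later the bed and jaws, by 6 to 7 mm each side: hold it by these ends.
- plate2_mid (a point): centre of a packing plate, 19 mm above its lower edge: plain steel, 7 mm thick (its x axis), 50 mm wide (y), 38 mm tall (z, up), top corners rounded 6 mm, top edge bevelled, about 90 g; all three alike. Starts in slot 2 of the rack (counted along the rack's +x). Its ends overhang the rack, and later the bed and jaws, by 6 to 7 mm each side: hold it by these ends.
- plate3_mid (a point): centre of a packing plate, 19 mm above its lower edge: plain steel, 7 mm thick (its x axis), 50 mm wide (y), 38 mm tall (z, up), top corners rounded 6 mm, top edge bevelled, about 90 g; all three alike. Starts in slot 3 of the rack (counted along the rack's +x). Its ends overhang the rack, and later the bed and jaws, by 6 to 7 mm each side: hold it by these ends.
- slidebox: dark blue closed slide box 87 x 102 x 33 mm, loose, a bystander; origin under its centre.
- forceps: steel forceps 130 mm long lying on the bench, a bystander; origin under their middle, x along them.
- bladebox: white flat blade dispenser 92 x 32 x 14 mm, a bystander; origin under its centre.
Things that resemble listed ones, but are neither listed nor needed, are in the scene too. What is shaped like the part that bears plate1_mid but orange or turquoise is not meant.

How it is judged:
By the outcome, as a careful person would: the job done as asked, in the order asked, and still so for the second after the job is handed in, while the arm keeps its last pose, push and grip.
It also fails if it takes over 72 s, if anything falls off the work surface, if the arm or the gripper's body presses on something with over 40 N, if the wrist force passes 120 N, or if a joint passes its speed limit or range.

ROBOT

A 7-joint arm with a two-finger parallel gripper is mounted at the origin on the work surface. World frame = base frame: x ahead of the robot, y to its left, z up, the work surface at z = 0. Lengths are in m, angles in rad, forces in N, time in s.
With the tool pointing down it reaches from about 0.4 to 0.875 m from the base axis. Payload 4.4 kg.
Tool frame: the origin (TCP) lies midway between the tips of the shut fingers; the grasp point (between the pads) lies 19 mm behind it (manip.hold_point_z is the distance from the TCP to the grasp point, in m); z points along the fingers, y is the direction in which the jaws open and shut (so a half turn about z gives the same grasp; the last joint's range is limited). The gripper opens to 85 mm and grips with 20 to 120 N. Pads are 22 mm wide; open, the fingers measure 114 mm over their backs; the gripper's body (76 mm by 85 mm) begins 54 mm behind the grasp point. The pads swing forward as they close: fully open they stand 13 mm farther back than shut.
Start: joints at [1.083, 0.628, 0.038, 1.517, -0.027, 0.996, -0.02], TCP at [0.266, -0.593, 0.231] pointing down, gripper open.
Joint ranges: [-3.06, 3.06], [-0.37, 2.12], [-1.25, 1.32], [0.18, 2.47], [-1.1, 4.24], [0.23, 1.98], [-2.94, 2.94]. Speed limits (rad/s): [2.57, 2.57, 3.14, 3.14, 3.14, 3.14, 3.14].

INTERFACE

Orientations are given as a rotation vector (axis times angle).
In Python, from rig import manip gives the robot as it stands. The module is installed in compiled form; this text tells all that it offers.
- The arm moves only by the tool jog_arm, never from a script. Its argument "moves" is a list of rows, each a list of 3 entries, a list of its own where there are three numbers: the closure in counts, from 0 (fully open) to 255 (shut), then the shift along the tool's x, y, z in m, then the turn about the tool's z in degrees. In form: [[hand, [tx, ty, tz], twist], ...]. A call has 1 to 8 rows; each row shifts and turns the commanded pose from where the row before left it, along the tool's axes as they then stand; what a row does not reach is not made up. A row lasts 1/12 s, in which the tool goes at most 41.7 mm and 7.16 degrees, less where a joint would pass 70% of its speed; a pose out of reach is approached as far as the arm can. A call is refused whole if a number of a shift passes 0.0417 or a number of a turn 7.16, either way. A call with a gripper value outside its range is refused whole. The fingers move at their own pace and stop on an object; "squeeze" is the grip in N (left out, the last holds). Time passes only in rows, so rows that do not move let the fingers close. It gives the time, the measured TCP pose, the force and the opening at its end, in the units of the state.
- manip.get_state(): the state, without advancing time (a new reading comes with each control period).
- manip.capture(name): name is "side" or "top" or "wrist"; returns the picture (384x512x3 uint8, red, green, blue); there is no depth.
- manip.get_calibration(name): a dict with "mtx" (3x3 intrinsics, pixels), "D" ([k1, k2, p1, p2, k3] as OpenCV has them; the pictures are not rectified), "extrinsics" (4x4, takes a point from camera to world coordinates). Camera axes: x right, y up, looking along -z (the intrinsics and any distortion apply to the point x, -y, -z); pixel columns grow to the right and rows downward; lengths in m; the calibration is good to about 2 mm. A picture is of the moment at which its call begins: read the wrist's pose just before it. get_calibration takes no time and is no camera call; for the wrist camera it gives the pose at the moment of the call.
- manip.finish_job(): hands the job in, once; it reports no verdict.
The state is a dict: "time": time; "qpos": joint angles; "dq": joint speeds; "effort": joint torques, N m; "tcp_pos": TCP position; "tool_rot": TCP orientation; "ft_force": force on the tool from outside, world axes, zero at the start; "torque": the same for the moment, N m; "width": finger opening in m.
Only numpy, scipy, OpenCV 4.12 (cv2) and the standard library are available. Lean on these libraries where they do the work, as an engineer would, in place of code of your own. Each camera call takes 0.05 s, during which the arm holds its last target.

## Working session

There is one attempt and no reset: what is moved stays moved. The work goes in short steps, Python scripts to look and compute and a tool call to move; the robot and the scene stay as the last step left them, time stands still between calls to the robot, and variables do not carry over. Pictures are saved under pics/ and viewed, and the job is handed in when it is done.

Besides the shell and the picture viewer there is one more tool, called after "Call:" in YAML: its name, and indented under it one key for each argument. jog_arm: Moves the arm, as the interface text tells. Its arguments: {"type":"object","properties":{"moves":{"type":"array"},"squeeze":{"type":"number"}},"required":["moves"]}

```bash
mkdir -p pics; ls; python3 - <<'E'
from rig import manip
import cv2,numpy as np
s=manip.get_state()
for k,v in s.items(): print(k,np.round(v,4))
for n in("side","top","wrist"):
    im=manip.capture(n); cv2.imwrite(f"pics/{n}0.png",im[:,:,::-1])
    c=manip.get_calibration(n); print(n,np.round(c["mtx"],1).tolist(),np.round(c["D"],4),np.round(c["extrinsics"],4).tolist())
print(manip.hold_point_z)
E
```

```text
pics
time 0.0
qpos [ 1.0832  0.6294  0.0384  1.5184 -0.027   0.9963 -0.02  ]
dq [ 0.001  -0.001  -0.0002 -0.0004 -0.0005  0.0008 -0.    ]
effort [ 6.00000e-04 -5.63404e+01  1.22560e+00 -1.93447e+01  1.06000e-02
  1.07000e-02 -0.00000e+00]
tcp_pos [ 0.2659 -0.5924  0.2304]
tool_rot [-3.0701e+00 -6.5720e-01  6.0000e-04]
ft_force [ 0.2557 -0.0849 -0.0035]
torque [0.0277 0.028  0.0245]
width 0.0856
side [[367.6, 0.0, 254.2], [0.0, 367.6, 189.5], [0.0, 0.0, 1.0]] [-0.023  0.     0.     0.     0.   ] [[-0.7961, 0.2912, -0.5305, 0.1976], [-0.6051, -0.3898, 0.6942, 0.5788], [-0.0047, 0.8737, 0.4865, 0.4156], [0.0, 0.0, 0.0, 1.0]]
top [[463.0, 0.0, 260.1], [0.0, 463.0, 202.3], [0.0, 0.0, 1.0]] [0.023 0.    0.    0.    0.   ] [[0.0292, 0.9969, -0.0732, 0.5037], [-0.9995, 0.0285, -0.0101, 0.0799], [-0.0079, 0.0734, 0.9973, 1.0109], [0.0, 0.0, 0.0, 1.0]]
wrist [[285.3, 0.0, 255.6], [0.0, 285.3, 192.8], [0.0, 0.0, 1.0]] [-0.0051  0.      0.      0.      0.    ] [[0.4094, 0.8811, 0.2368, 0.3265], [-0.9123, 0.3956, 0.1056, -0.5651], [-0.0006, -0.2593, 0.9658, 0.3731], [0.0, 0.0, 0.0, 1.0]]
0.0187
```

View pics/side0.png

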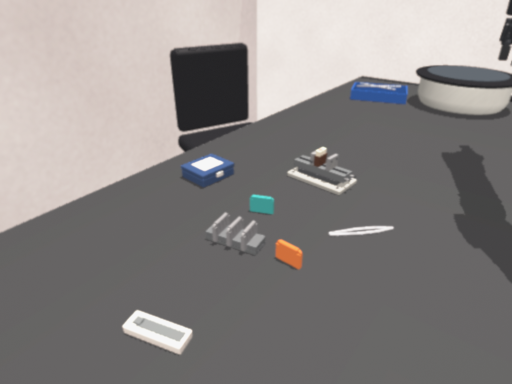

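View pics/top0.png

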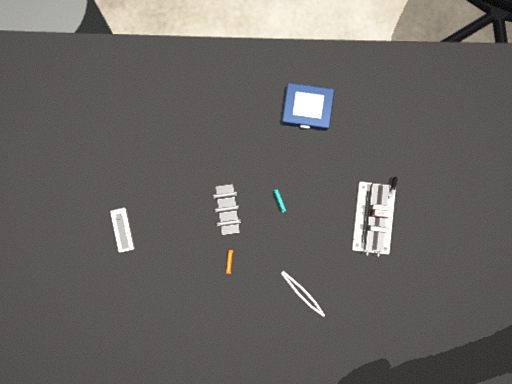

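View pics/wrist0.png

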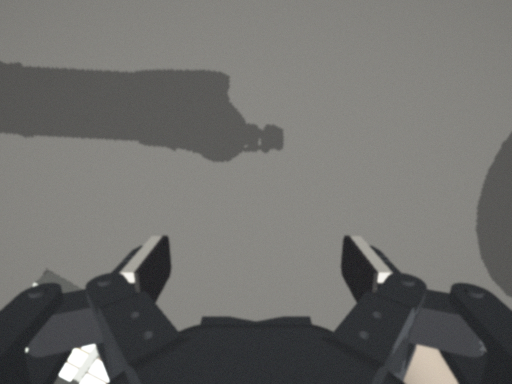

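```bash
cat > h.py <<'E'
from rig import manip
import cv2,numpy as np
from scipy.spatial.transform import Rotation as R
def ray(n,px,c=None):
    c=c or manip.get_calibration(n)
    u=cv2.undistortPoints(np.array([[px]],float),np.array(c["mtx"]),np.array(c["D"]))[0,0]
    E=np.array(c["extrinsics"]); d=E[:3,:3]@np.array([u[0],-u[1],-1]); return E[:3,3],d
def at(n,px,z,c=None):
    o,d=ray(n,px,c); return o+d*(z-o[2])/d[2]
def proj(n,P,c=None):
    c=c or manip.get_calibration(n)
    E=np.linalg.inv(np.array(c["extrinsics"])); P=np.atleast_2d(P); q=P@E[:3,:3].T+E[:3,3]
    q=q*[1,-1,-1]
    return cv2.projectPoints(q,np.zeros(3),np.zeros(3),np.array(c["mtx"]),np.array(c["D"]))[0][:,0]
def crop(src,x0,y0,x1,y1,s,out):
    im=cv2.imread(src)[y0:y1,x0:x1]; im=cv2.resize(im,None,fx=s,fy=s,interpolation=cv2.INTER_CUBIC)
    for x in range((x0//10+1)*10,x1,10): cv2.putText(im,str(x),((x-x0)*s,10),0,.35,(0,255,255)); cv2.line(im,((x-x0)*s,12),((x-x0)*s,18),(0,255,255))
    for y in range((y0//10+1)*10,y1,10): cv2.putText(im,str(y),(0,(y-y0)*s+4),0,.35,(0,255,255))
    cv2.imwrite(out,im)
E
python3 - <<'E'
from h import *
crop("pics/top0.png",345,170,405,265,6,"pics/c_clamp.png")
crop("pics/top0.png",200,175,295,280,5,"pics/c_rack.png")
crop("pics/side0.png",190,140,390,270,4,"pics/c_side.png")
E
```

```text
(no output)
```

View pics/c_clamp.png

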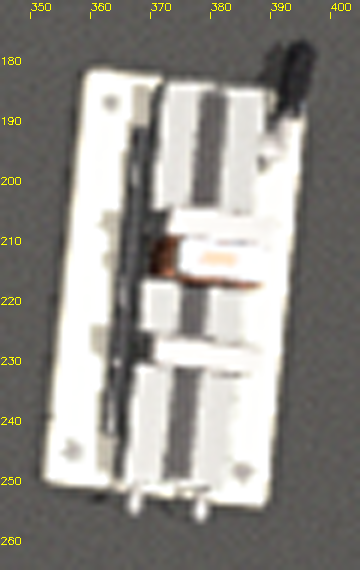

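View pics/c_rack.png

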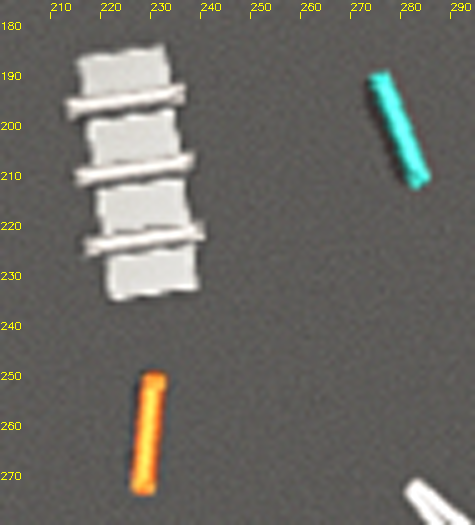

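View pics/c_side.png

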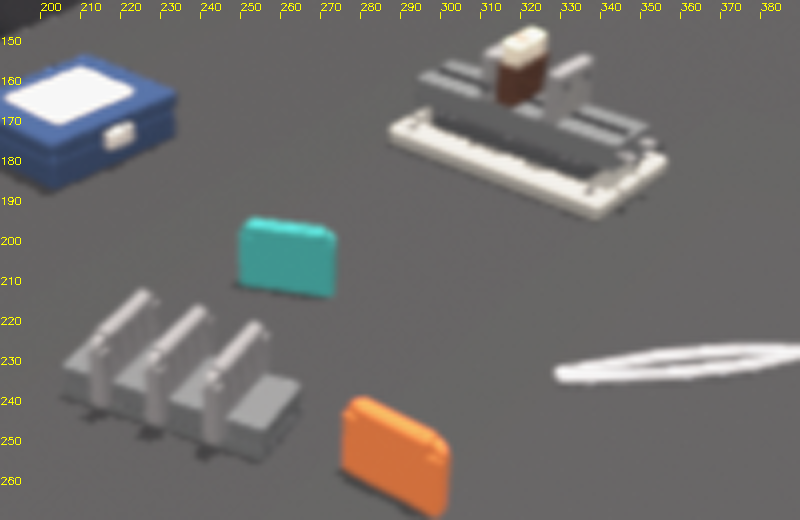

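```bash
python3 - <<'E'
from h import *
for a,b in [((213,196),(235.5,193)),((215.5,209.8),(237.5,207)),((217,224.2),(239.7,221))]:
    A=at("top",a,.044);B=at("top",b,.044);d=B-A;print("plate",np.round((A+B)/2,4),np.linalg.norm(d).round(4),np.degrees(np.arctan2(d[1],d[0])).round(1))
F=[at("top",p,.012) for p in [(358,181),(394,184),(389,254),(352,249.5)]]
print(np.round(F,3)); print("foot c",np.mean(F,0).round(4)); d=(F[0]+F[1]-F[2]-F[3])/2; print(np.linalg.norm(d),np.degrees(np.arctan2(d[1],d[0])))
for n,p,z in [("backjaw top",(380,206.5),.07),("wax",(380,212.8),.078),("jaw front edge near",(377,226),.07),("jaw outer",(377,231),.07)]: print(n,at("top",p,z).round(4))
print(at("top",(304,105),.033),at("top",(303,293),.0))
# tool axes
s=manip.get_state(); print(R.from_rotvec(s["tool_rot"]).as_matrix().round(3))
# wrist camera in tool frame
T=np.eye(4);T[:3,:3]=R.from_rotvec(s["tool_rot"]).as_matrix();T[:3,3]=s["tcp_pos"]
print((np.linalg.inv(T)@np.array(manip.get_calibration("wrist")["extrinsics"])).round(4))
E
```

```text
plate [0.589  0.1654 0.044 ] 0.0476 -80.7
plate [0.5599 0.1597 0.044 ] 0.0464 -81.1
plate [0.5304 0.1548 0.044 ] 0.0479 -80.3
[[ 0.629 -0.12   0.012]
 [ 0.625 -0.198  0.012]
 [ 0.474 -0.188  0.012]
 [ 0.481 -0.11   0.012]]
foot c [ 0.5525 -0.1541  0.012 ]
0.1497076605543922 -3.8850782418766845
backjaw top [ 0.5712 -0.154   0.07  ]
wax [ 0.558  -0.1521  0.078 ]
jaw front edge near [ 0.5315 -0.1483  0.07  ]
jaw outer [ 0.5214 -0.1484  0.07  ]
[0.78763154 0.00175881 0.033     ] [ 0.38474698 -0.00791913  0.        ]
[[ 0.912  0.409 -0.001]
 [ 0.409 -0.912  0.001]
 [-0.    -0.001 -1.   ]]
[[ 1.000e-04  9.658e-01  2.593e-01  6.660e-02]
 [ 1.000e+00  1.000e-04 -8.000e-04 -5.000e-04]
 [-8.000e-04  2.593e-01 -9.658e-01 -1.425e-01]
 [ 0.000e+00  0.000e+00  0.000e+00  1.000e+00]]
```

Call:
jog_arm:
  moves:
    - [0,[0.0275,-0.0179,0],0]
    - [0,[0.0275,-0.0179,0.004],0]
    - [0,[0.0275,-0.0179,0.004],0]
    - [0,[0.0275,-0.0179,0.004],0]
    - [0,[0.0275,-0.0179,0.004],0]
    - [0,[0.0275,-0.0179,0.004],0]
    - [0,[0.0275,-0.0179,0.004],0]
    - [0,[0.0275,-0.0179,0.004],0]

```text
time: 0.82
tcp_pos: [0.4088, -0.3708, 0.203]
tool_rot: [-3.072, -0.657, 0.0]
ft_force: [0.0, -0.5, -0.1]
width: 0.0857
```

Call:
jog_arm:
  moves:
    - [0,[0.0275,-0.0179,0.004],0]
    - [0,[0.0275,-0.0179,0.004],0]
    - [0,[0.0275,-0.0179,0.004],0]
    - [0,[0.0275,-0.0179,0.004],0]
    - [0,[0.0275,-0.0179,0.004],0]
    - [0,[0.0275,-0.0179,0.004],0]
    - [0,[0.0275,-0.0179,0.004],0]
    - [0,[0.0275,-0.0179,0.004],0]

```text
time: 1.48
tcp_pos: [0.5509, -0.1501, 0.171]
tool_rot: [-3.072, -0.658, 0.001]
ft_force: [0.8, 0.0, 0.8]
width: 0.0858
```

Call:
jog_arm:
  moves:
    - [0,[0,0,0],7]
    - [0,[0,0,0],7]
    - [0,[0,0,0],7]
    - [0,[0,0,0],7]
    - [0,[0,0,0],0]
    - [0,[0,0,0],0]

```text
time: 1.98
tcp_pos: [0.5502, -0.1514, 0.1711]
tool_rot: [3.14, -0.099, -0.001]
ft_force: [0.8, 0.3, -0.9]
width: 0.085
```

```bash
python3 - <<'E'
from h import *
import pickle
s=manip.get_state(); c=manip.get_calibration("wrist"); im=manip.capture("wrist"); cv2.imwrite("pics/w1.png",im[:,:,::-1])
pickle.dump(c,open("w1.pkl","wb"))
M=R.from_rotvec(s["tool_rot"]).as_matrix(); print(s["time"],s["tcp_pos"],np.degrees(np.arctan2(M[1,0],M[0,0])),M[2],s["ft_force"])
E
```

```text
1.9833 [ 0.55023177 -0.15136662  0.17109852] -3.6251593691350505 [-5.19175296e-04  2.42062917e-04 -9.99999836e-01] [ 0.83443071  0.30678111 -0.88244247]
```

View pics/w1.png

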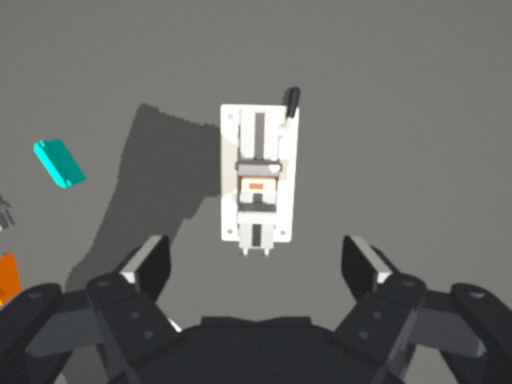

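```bash
python3 - <<'E'
from h import *
crop("pics/w1.png",212,85,307,262,4,"pics/w1c.png")
im=cv2.imread("pics/w1c.png");print(im.shape)
E
```

```text
(708, 380, 3)
```

View pics/w1c.png

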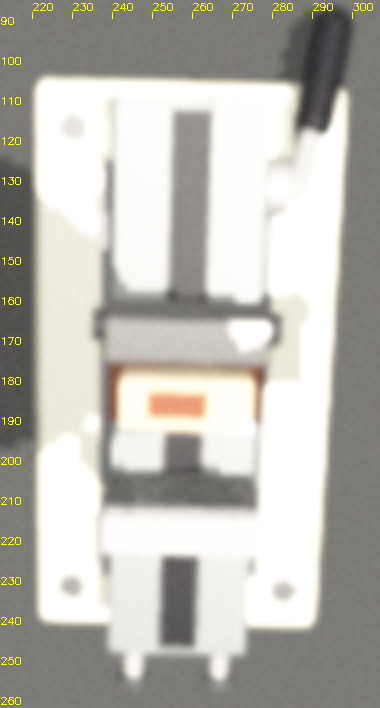

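```bash
python3 - <<'E'
from h import *
import pickle
c=pickle.load(open("w1.pkl","rb"))
a=np.radians(-3.7);ax=np.array([np.cos(a),np.sin(a)]);ay=np.array([-np.sin(a),np.cos(a)])
def f(n,p,z):
    P=at("w",p,z,c);print(n,P.round(4),"along",(P[:2]@ax).round(4),"across",(P[:2]@ay).round(4))
f("back outer",(260,165),.07);f("back grip",(260,176.5),.07)
f("wax back",(258,179),.078);f("wax front",(258,192.5),.078)
f("jaw grip",(257,211.5),.07);f("jaw outer",(257,223),.07);f("jaw grip bed",(257,203),.04)
f("jaw L",(237.5,217),.07);f("jaw R",(276,217),.07)
f("wax L",(241,186),.078);f("wax R",(275,186),.078)
f("bj L",(238.5,171),.07);f("bj R",(279,171),.07)
F=[at("w",p,.012,c) for p in [(221,104.5),(299,107.5),(291,242),(222,240)]]
f("bed near L",(239,248),.04);f("bed near R",(273,248),.04);f("bed far L",(240.5,110),.04);f("bed far R",(279,112),.04)
print(np.round(F,4),np.mean(F,0)); 
d=(F[0]+F[1]-F[2]-F[3])/2; print(np.linalg.norm(d),np.degrees(np.arctan2(d[1],d[0])))
E
```

```text
back outer [ 0.5756 -0.156   0.07  ] along 0.5844 across -0.1185
back grip [ 0.5655 -0.1554  0.07  ] along 0.5743 across -0.1186
wax back [ 0.5651 -0.1536  0.078 ] along 0.5738 across -0.1168
wax front [ 0.5533 -0.1528  0.078 ] along 0.5621 across -0.1168
jaw grip [ 0.5336 -0.1508  0.07  ] along 0.5422 across -0.116
jaw outer [ 0.5226 -0.1501  0.07  ] along 0.5312 across -0.1161
jaw grip bed [ 0.5324 -0.1509  0.04  ] along 0.541 across -0.1162
jaw L [ 0.5295 -0.1329  0.07  ] along 0.5369 across -0.0984
jaw R [ 0.5273 -0.1676  0.07  ] along 0.537 across -0.1333
wax L [ 0.56   -0.1388  0.078 ] along 0.5678 across -0.1023
wax R [ 0.5581 -0.1676  0.078 ] along 0.5678 across -0.1312
bj L [ 0.5715 -0.1371  0.07  ] along 0.5792 across -0.0999
bj R [ 0.5693 -0.1721  0.07  ] along 0.5792 across -0.135
bed near L [ 0.4844 -0.129   0.04  ] along 0.4917 across -0.0975
bed near R [ 0.4821 -0.1646  0.04  ] along 0.4917 across -0.1331
bed far L [ 0.6228 -0.1413  0.04  ] along 0.6306 across -0.1008
bed far R [ 0.6187 -0.1766  0.04  ] along 0.6288 across -0.1363
[[ 0.63   -0.1206  0.012 ]
 [ 0.6221 -0.1993  0.012 ]
 [ 0.4745 -0.1866  0.012 ]
 [ 0.4821 -0.1078  0.012 ]] [ 0.55217233 -0.15356669  0.012     ]
0.14829308951857953 -4.952616783228578
```

Call:
jog_arm:
  moves:
    - [0,[-0.02,0,0.02],1.2]
    - [0,[-0.02,0,0.025],0]
    - [0,[-0.02,0,0.02],0]
    - [0,[-0.01,0,0.01],0]
    - [0,[0,0,0],0]
    - [0,[0,0,0],0]
    - [0,[0,0,0],0]

```text
time: 2.62
tcp_pos: [0.4826, -0.1464, 0.0972]
tool_rot: [3.138, -0.136, 0.005]
ft_force: [0.4, 0.2, 0.3]
width: 0.0854
```

```bash
cat >> h.py <<'E'
import pickle
def shot(tag):
    s=manip.get_state(); c=manip.get_calibration("wrist"); im=manip.capture("wrist"); cv2.imwrite(f"pics/{tag}.png",im[:,:,::-1])
    pickle.dump(c,open(f"{tag}.pkl","wb")); st()
def st():
    s=manip.get_state();M=R.from_rotvec(s["tool_rot"]).as_matrix(); print(s["time"],np.round(s["tcp_pos"],4),"yaw",np.degrees(np.arctan2(M[1,0],M[0,0])).round(2),M[2].round(4),np.round(s["ft_force"],1),np.round(s["width"],4))
E
python3 - <<'E'
from h import *
shot("w2")
E
```

```text
2.6667 [ 0.4828 -0.1463  0.0973] yaw -4.98 [ 3.6e-03  4.0e-04 -1.0e+00] [ 1.1 -0.   0.5] 0.0852
```

View pics/w2.png

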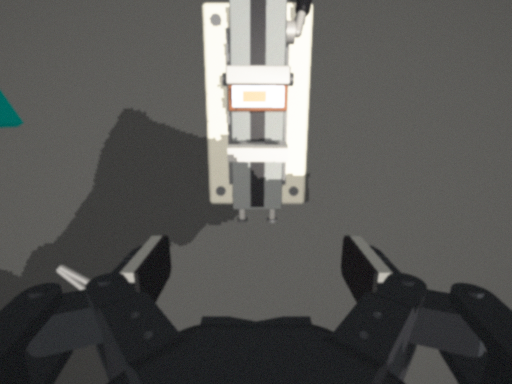

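```bash
python3 - <<'E'
from h import *
crop("pics/w2.png",205,55,310,175,7,"pics/w2c.png")
im=cv2.imread("pics/w2.png").astype(float)
for y in range(60,170): print(y, im[y,236:244].mean(0).round().astype(int).tolist(), im[y,268:277].mean(0).round().astype(int).tolist())
E
```

```text
60 [203, 209, 207] [206, 213, 211]
61 [203, 209, 208] [207, 213, 212]
62 [204, 209, 209] [206, 212, 212]
63 [203, 208, 208] [206, 213, 212]
64 [203, 210, 211] [206, 212, 213]
65 [213, 220, 222] [211, 218, 220]
66 [228, 234, 237] [226, 232, 235]
67 [240, 244, 247] [238, 243, 245]
68 [243, 247, 249] [242, 246, 248]
69 [244, 248, 250] [244, 248, 249]
70 [244, 248, 250] [244, 248, 250]
71 [245, 248, 250] [245, 249, 250]
72 [244, 248, 250] [246, 249, 251]
73 [245, 248, 250] [246, 250, 251]
74 [245, 249, 250] [247, 250, 251]
75 [246, 249, 250] [248, 251, 252]
76 [246, 249, 251] [248, 251, 252]
77 [245, 249, 251] [248, 251, 252]
78 [246, 249, 251] [249, 251, 252]
79 [246, 249, 251] [249, 251, 253]
80 [245, 249, 251] [249, 251, 253]
81 [243, 248, 249] [248, 251, 252]
82 [233, 239, 242] [240, 245, 248]
83 [204, 213, 219] [219, 225, 229]
84 [198, 201, 207] [203, 208, 214]
85 [244, 242, 243] [243, 241, 243]
86 [254, 254, 254] [254, 254, 254]
87 [255, 255, 255] [255, 255, 255]
88 [255, 255, 255] [255, 255, 255]
89 [255, 255, 255] [255, 255, 255]
90 [255, 255, 255] [255, 255, 255]
91 [253, 254, 2
[... 2119 characters left out ...]
 [248, 251, 252]
151 [245, 249, 251] [249, 252, 253]
152 [245, 249, 250] [249, 251, 253]
153 [245, 248, 250] [249, 251, 253]
154 [245, 249, 250] [248, 251, 252]
155 [245, 248, 250] [248, 251, 252]
156 [243, 247, 249] [248, 251, 252]
157 [240, 245, 247] [248, 251, 252]
158 [237, 242, 244] [248, 251, 252]
159 [235, 239, 242] [247, 251, 252]
160 [228, 233, 236] [245, 249, 251]
161 [205, 211, 215] [237, 242, 244]
162 [161, 166, 168] [223, 229, 231]
163 [131, 135, 134] [212, 219, 219]
164 [122, 125, 123] [209, 217, 216]
165 [121, 124, 122] [208, 216, 216]
166 [121, 124, 123] [209, 216, 215]
167 [120, 123, 122] [208, 216, 216]
168 [120, 124, 122] [208, 215, 215]
169 [121, 125, 123] [209, 215, 216]
```

View pics/w2c.png

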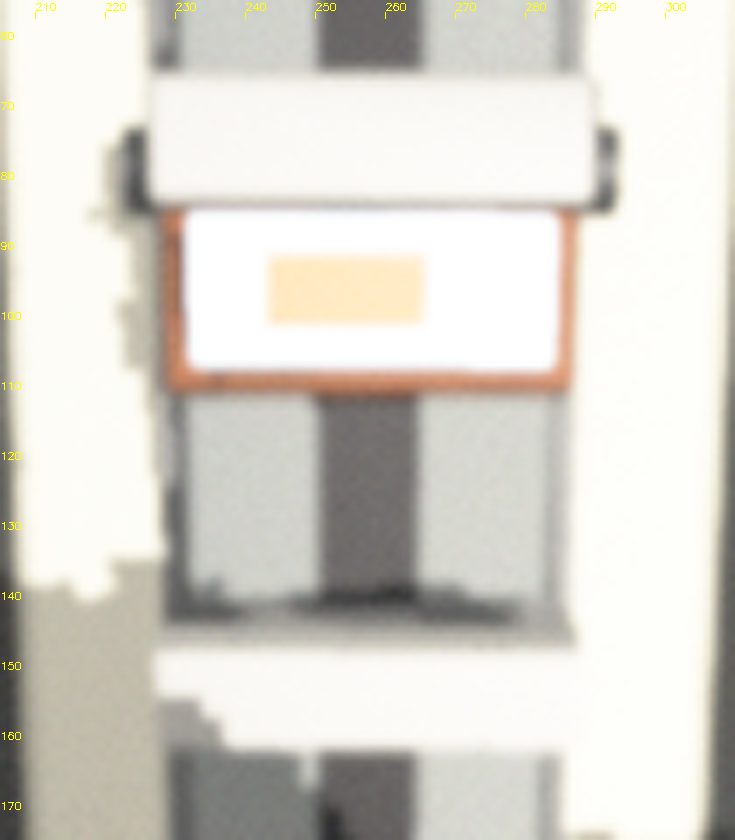

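```bash
python3 - <<'E'
from h import *
c=pickle.load(open("w2.pkl","rb"))
a=np.radians(-4.9);ax=np.array([np.cos(a),np.sin(a)]);ay=np.array([-np.sin(a),np.cos(a)])
O=np.array([.5525,-.154])
def f(n,p,z):
    P=at("w",p,z,c);print(n,P.round(4),"along",((P[:2]-O)@ax).round(4),"across",((P[:2]-O)@ay).round(4))
f("back outer",(257,65.9),.07);f("back grip",(257,83),.07)
f("wax back",(258,84.7),.078);f("wax front",(258,107.8),.078);f("carrier",(258,111.2),.066)
f("jaw grip",(257,147.2),.07);f("jaw outer",(257,162),.07);f("jaw grip bed",(257,141),.04)
f("jaw L",(226,155),.07);f("jaw R",(287,155),.07)
f("car L",(227.7,109),.066);f("car R",(287,109),.066)
f("bj L",(226,75),.07);f("bj R",(289,75),.07)
f("foot L",(204,15),.012);f("foot L",(210,195),.012)
f("foot R",(312,15),.012);f("foot R",(303,195),.012)
E
```

```text
back outer [ 0.5754 -0.1543  0.07  ] along 0.0229 across 0.0016
back grip [ 0.5666 -0.1536  0.07  ] along 0.014 across 0.0016
wax back [ 0.5648 -0.1539  0.078 ] along 0.0123 across 0.0011
wax front [ 0.553  -0.1529  0.078 ] along 0.0004 across 0.0011
carrier [ 0.5515 -0.1529  0.066 ] along -0.0011 across 0.001
jaw grip [ 0.531  -0.1505  0.07  ] along -0.0217 across 0.0016
jaw outer [ 0.5223 -0.1498  0.07  ] along -0.0305 across 0.0016
jaw grip bed [ 0.5323 -0.1508  0.04  ] along -0.0204 across 0.0015
jaw L [ 0.5281 -0.1318  0.07  ] along -0.0263 across 0.0201
jaw R [ 0.5249 -0.1679  0.07  ] along -0.0263 across -0.0162
car L [ 0.5542 -0.1353  0.066 ] along 0.0001 across 0.0188
car R [ 0.5512 -0.1699  0.066 ] along 0.0001 across -0.016
bj L [ 0.5722 -0.1368  0.07  ] along 0.0182 across 0.0189
bj R [ 0.5692 -0.1717  0.07  ] along 0.0182 across -0.0162
foot L [ 0.6214 -0.1208  0.012 ] along 0.0658 across 0.0389
foot L [ 0.4894 -0.1082  0.012 ] along -0.0667 across 0.0402
foot R [ 0.6148 -0.1973  0.012 ] along 0.0658 across -0.0378
foot R [ 0.4827 -0.185   0.012 ] along -0.0669 across -0.0368
```

```bash
python3 - <<'E'
from h import *
im=cv2.imread("pics/w1.png").astype(float)
for y in range(158,228): print(y, im[y,243:250].mean(0).round().astype(int).tolist(), im[y,262:270].mean(0).round().astype(int).tolist())
im=cv2.imread("pics/top0.png").astype(float)
for y in range(200,236): print(y, im[y,374:377].mean(0).round().astype(int).tolist(), im[y,382:385].mean(0).round().astype(int).tolist())
E
```

```text
158 [175, 180, 178] [195, 200, 200]
159 [146, 151, 150] [155, 160, 159]
160 [126, 130, 130] [128, 132, 132]
161 [113, 118, 119] [115, 119, 120]
162 [111, 116, 116] [111, 115, 116]
163 [121, 126, 128] [113, 117, 119]
164 [146, 150, 154] [135, 139, 142]
165 [176, 182, 186] [171, 178, 182]
166 [192, 199, 204] [196, 203, 208]
167 [195, 202, 208] [202, 210, 214]
168 [195, 202, 207] [202, 209, 213]
169 [194, 201, 206] [198, 206, 210]
170 [193, 201, 205] [195, 202, 206]
171 [192, 200, 204] [192, 200, 204]
172 [190, 198, 202] [191, 198, 203]
173 [188, 196, 200] [189, 196, 201]
174 [176, 185, 192] [186, 193, 197]
175 [147, 159, 174] [167, 176, 185]
176 [128, 148, 173] [142, 156, 173]
177 [142, 171, 193] [141, 166, 186]
178 [174, 207, 223] [162, 193, 210]
179 [216, 240, 248] [196, 228, 239]
180 [239, 252, 254] [233, 251, 253]
181 [245, 254, 255] [244, 254, 255]
182 [243, 253, 255] [244, 253, 255]
183 [238, 250, 254] [236, 249, 254]
184 [232, 247, 254] [227, 242, 253]
185 [231, 245, 254] [225, 240, 253]
186 [231, 245, 254] [225, 241, 253]
187 [231, 246, 254] [226, 241, 253]
188 [234, 249, 254] 
[... 2010 characters left out ...]
18] [177, 185, 204]
217 [102, 107, 116] [78, 90, 116]
218 [155, 160, 161] [184, 192, 197]
219 [151, 156, 160] [229, 233, 235]
220 [144, 147, 152] [225, 230, 232]
221 [143, 148, 151] [224, 229, 231]
222 [134, 138, 141] [224, 229, 230]
223 [134, 137, 141] [222, 228, 230]
224 [130, 133, 137] [224, 229, 231]
225 [122, 125, 131] [225, 230, 231]
226 [180, 186, 193] [213, 219, 222]
227 [252, 254, 255] [190, 198, 205]
228 [251, 254, 255] [250, 253, 255]
229 [251, 254, 255] [249, 252, 254]
230 [248, 249, 252] [249, 252, 254]
231 [118, 122, 127] [239, 244, 248]
232 [98, 101, 104] [164, 170, 176]
233 [104, 107, 111] [228, 235, 236]
234 [105, 106, 111] [231, 236, 238]
235 [106, 108, 111] [228, 235, 237]
```

Call:
jog_arm:
  moves:
    - [0,[0,0,-0.03],0]
    - [0,[0.0015,-0.03,-0.025],0]
    - [0,[0.0015,-0.034,0],-2]
    - [0,[0.0015,-0.034,0],0]
    - [0,[0.0015,-0.034,0],0]
    - [0,[0.0015,-0.034,0],0]
    - [0,[0.0015,-0.034,0],0]
    - [0,[0.0015,-0.034,0],0]

```text
time: 3.33
tcp_pos: [0.5072, 0.0893, 0.1526]
tool_rot: [-3.14, 0.081, -0.005]
ft_force: [0.1, -0.4, 0.2]
width: 0.0854
```

Call:
jog_arm:
  moves:
    - [0,[0.0015,-0.034,0],0]
    - [0,[0.0015,-0.034,0],0]
    - [0,[0,0,0.01],-6.4]
    - [0,[0,0,0.01],-6.4]
    - [0,[0,0,0],0]
    - [0,[0,0,0],0]
    - [0,[0,0,0],0]

```text
time: 3.92
tcp_pos: [0.5132, 0.1544, 0.1322]
tool_rot: [-3.13, -0.262, -0.003]
ft_force: [0.3, -0.4, -0.2]
width: 0.0855
```

```bash
python3 - <<'E'
from h import *
shot("w3")
E
```

```text
3.9667 [0.5132 0.1543 0.1322] yaw 9.58 [ 0.0018 -0.     -1.    ] [-0.2 -0.   0.4] 0.0851
```

View pics/w3.png

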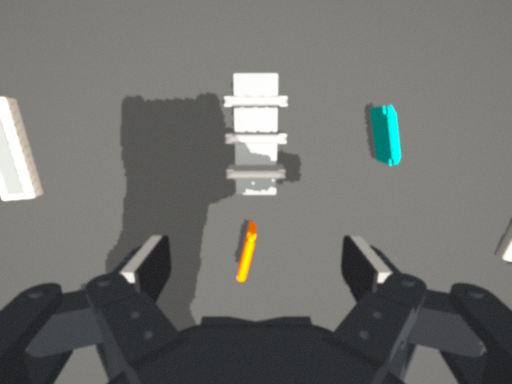

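```bash
python3 - <<'E'
from h import *
crop("pics/w3.png",210,60,305,205,5,"pics/w3c.png")
E
```

```text
(no output)
```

View pics/w3c.png

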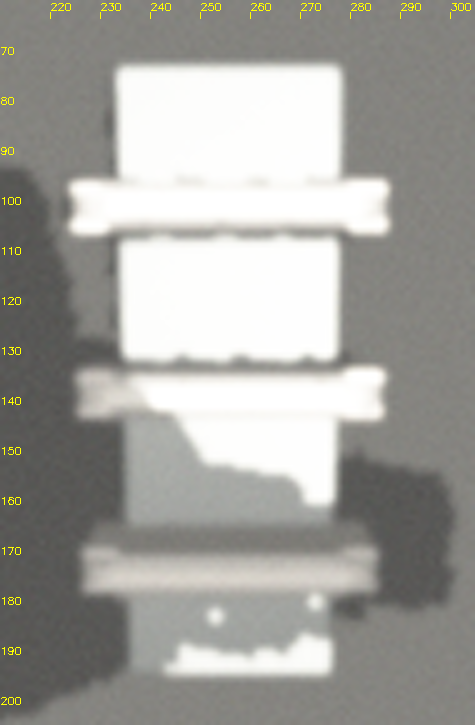

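```bash
python3 - <<'E'
from h import *
c=pickle.load(open("w3.pkl","rb"))
for n,L,Rr,y in [("C",226.3,285.7,174.3),("B",225.5,286.5,138.5),("A",224,288,101)]:
    P=at("w",(L,y),.042,c);Q=at("w",(Rr,y),.042,c);d=Q-P
    print(n,((P+Q)/2).round(4),np.linalg.norm(d).round(4),np.degrees(np.arctan2(d[0],-d[1])).round(2))
for y in (170,178,135,142,97,105): print(y,at("w",(256,y),.044,c).round(4))
E
```

```text
C [0.5329 0.158  0.042 ] 0.0493 9.56
B [0.5618 0.1629 0.042 ] 0.049 9.56
A [0.5901 0.1677 0.042 ] 0.0498 9.57
170 [0.5368 0.1587 0.044 ]
178 [0.5302 0.1576 0.044 ]
135 [0.5646 0.1634 0.044 ]
142 [0.5592 0.1625 0.044 ]
97 [0.5929 0.1682 0.044 ]
105 [0.5871 0.1672 0.044 ]
```

Call:
jog_arm:
  moves:
    - [0,[0.0095,0,0.025],0]
    - [0,[0.01,0,0.025],0]
    - [0,[0,0,0.025],0]
    - [0,[0,0,0.025],0]
    - [0,[0,0,0.016],0]
    - [0,[0,0,0.008],0]
    - [0,[0,0,0],0]
    - [0,[0,0,0],0]

```text
time: 4.63
tcp_pos: [0.5321, 0.1578, 0.0079]
tool_rot: [3.13, 0.266, 0.001]
ft_force: [0.5, -0.1, 0.5]
width: 0.0856
```

Call:
jog_arm:
  moves:
    - [80,[0,0,0],0]
    - [90,[0,0,0],0]
    - [110,[0,0,0],0]
    - [130,[0,0,0],0]
    - [160,[0,0,0],0]
    - [200,[0,0,0],0]
    - [255,[0,0,0],0]
    - [255,[0,0,0],0]
  squeeze: 40

```text
time: 5.3
tcp_pos: [0.5323, 0.1583, 0.0087]
tool_rot: [-3.13, -0.267, -0.003]
ft_force: [-0.3, -0.6, 6.0]
width: 0.0489
```

Call:
jog_arm:
  moves:
    - [255,[0,0,0],0]
    - [255,[0,0,0],0]
    - [255,[0,0,0],0]
    - [255,[0,0,0],0]

```text
time: 5.63
tcp_pos: [0.5323, 0.1583, 0.0087]
tool_rot: [-3.13, -0.267, -0.003]
ft_force: [-0.3, -0.0, 6.5]
width: 0.0491
```

```bash
python3 - <<'E'
from h import *
shot("w4")
E
```

```text
5.6833 [0.5323 0.1583 0.0087] yaw 9.76 [ 2.e-03 -4.e-04 -1.e+00] [-0.1  0.   5.5] 0.0492
```

View pics/w4.png

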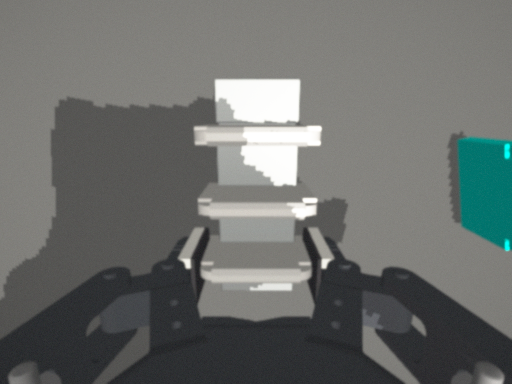

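Call:
jog_arm:
  moves:
    - [255,[0,0,-0.01],0]
    - [255,[0,0,-0.02],0]
    - [255,[0,0,-0.03],0]
    - [255,[0,0,-0.03],0]
    - [255,[0,0,-0.03],0]
    - [255,[0,0,0],0]
    - [255,[0,0,0],0]

```text
time: 6.27
tcp_pos: [0.5327, 0.1585, 0.1298]
tool_rot: [-3.129, -0.267, -0.007]
ft_force: [0.5, 1.0, -0.7]
width: 0.0492
```

```bash
python3 - <<'E'
from h import *
shot("w5"); crop("pics/w5.png",170,215,345,305,4,"pics/w5c.png")
E
```

```text
6.3167 [0.5314 0.1582 0.1282] yaw 9.77 [ 1.2e-03 -4.0e-04 -1.0e+00] [ 0.  -0.5 -1. ] 0.0492
```

View pics/w5c.png

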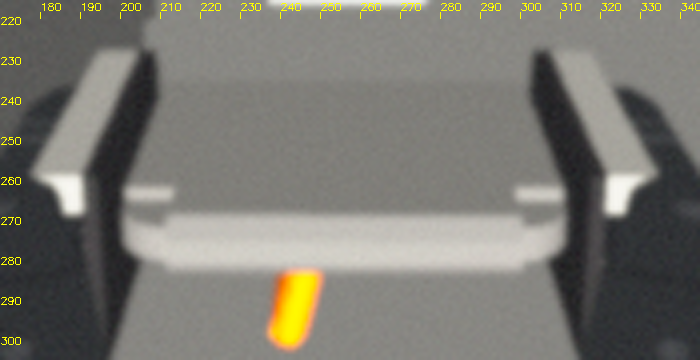

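View pics/w5.png

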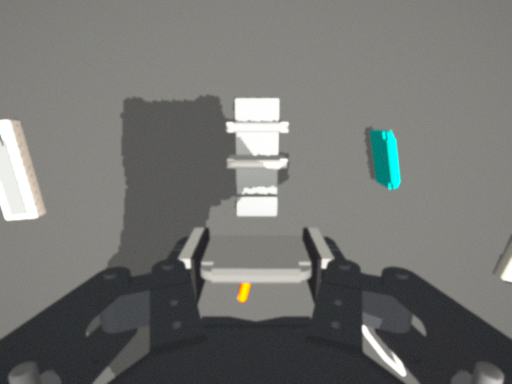

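```bash
cat >>h.py <<'E'
def intool(px,h,c,extr_tool):
    pass
E
python3 - <<'E'
from h import *
for tag,tcp,yaw,rows in [("w5",(.5314,.1582,.1282),9.77,None)]:
    c=pickle.load(open(tag+".pkl","rb")); a=np.radians(yaw);ax=np.array([np.cos(a),np.sin(a)])
    for n,p,dz in [("top back",(255,281.5),.0335),("top front",(255,268.5),.0335),("ridge",(255,275),.0353),("bottom front",(255,235.5),-.0027)]:
        P=at("w",p,tcp[2]+dz,c); print(n,((P[:2]-np.array(tcp[:2]))@ax).round(4))
# same for C in w4
c=pickle.load(open("w2.pkl","rb"))
E
```

```text
top back -0.0024
top front 0.004
ridge 0.0019
bottom front 0.0038
```

Call:
jog_arm:
  moves:
    - [255,[-0.002,0.0145,0],0]
    - [255,[-0.004,0.033,0],0]
    - [255,[-0.004,0.033,0],0]
    - [255,[-0.004,0.033,0],0]
    - [255,[-0.004,0.033,0],0]
    - [255,[-0.004,0.033,0],0]
    - [255,[-0.004,0.033,0],0]
    - [255,[-0.004,0.033,0],0]

```text
time: 6.98
tcp_pos: [0.542, -0.0903, 0.1258]
tool_rot: [-3.129, -0.267, 0.005]
ft_force: [0.1, 0.5, -1.2]
width: 0.049
```

Call:
jog_arm:
  moves:
    - [255,[-0.004,0.033,0],0]
    - [255,[-0.0039,0.03,0],0]
    - [255,[0,0,0],5]
    - [255,[0,0,0],5]
    - [255,[0,0,0],4.7]
    - [255,[0,0,0],0]
    - [255,[0,0,0],0]
    - [255,[0,0,0],0]

```text
time: 7.65
tcp_pos: [0.5458, -0.152, 0.1265]
tool_rot: [-3.138, 0.131, 0.003]
ft_force: [-0.1, -0.0, -0.5]
width: 0.0489
```

```bash
python3 - <<'E'
from h import *
shot("w6"); crop("pics/w6.png",180,90,340,290,4,"pics/w6c.png")
E
```

```text
7.7 [ 0.546  -0.152   0.1267] yaw -4.82 [-1.2e-03 -3.0e-04 -1.0e+00] [-0.   0.3 -1.5] 0.049
```

View pics/w6c.png

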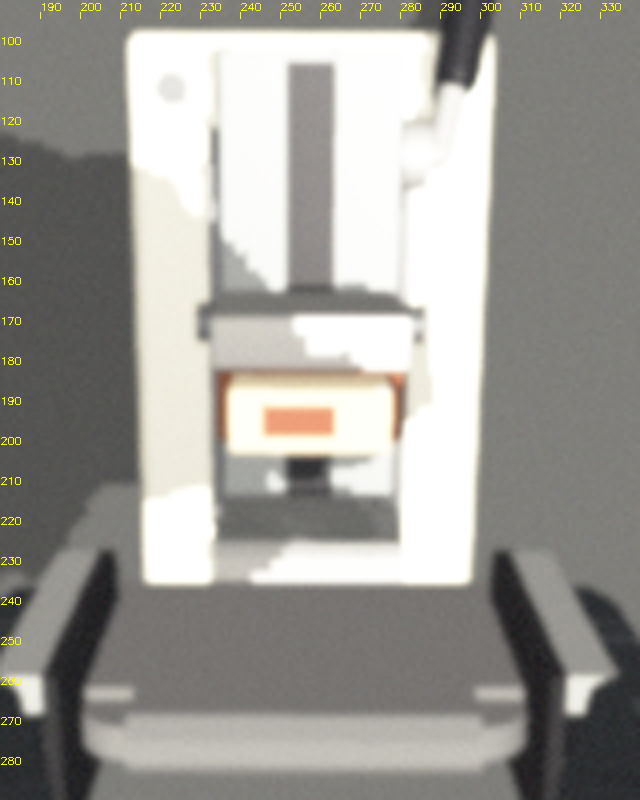

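```bash
python3 - <<'E'
from h import *
c=pickle.load(open("w6.pkl","rb"))
a=np.radians(-4.82);ax=np.array([np.cos(a),np.sin(a)]);ay=np.array([-np.sin(a),np.cos(a)])
O=np.array([.546,-.152])
im=cv2.imread("pics/w6.png").astype(int)
for y in list(range(164,232)): print(y,im[y,238:245].mean(0).round().astype(int),im[y,266:272].mean(0).round().astype(int)) if y<172 or 178<y<188 or y>200 else 0
def f(n,p,z):
    P=at("w",p,z,c);print(n,"from TCP: along",((P[:2]-O)@ax).round(4),"across",((P[:2]-O)@ay).round(4))
f("back outer",(257,167.5),.07);f("back grip",(257,181.5),.07)
f("wax back",(258,183.8),.078);f("wax front",(258,203),.078)
f("jaw grip",(257,225),.07);f("jaw grip bed",(257,214.3),.04)
f("wax L",(233.7,195),.078);f("wax R",(275.5,195),.078)
f("bj L",(232,175),.07);f("bj R",(280.5,175),.07)
f("jaw L",(233,228),.07);f("jaw R",(279,228),.07)
f("plateL",(202,275),.1267+.030);f("plateR",(309,275),.1267+.030)
f("slot far",(255.5,110),.04);f("slot near",(254.5,205),.04)
E
```

```text
164 [115 121 122] [118 122 124]
165 [113 118 120] [114 117 120]
166 [114 118 120] [115 119 121]
167 [118 121 123] [124 128 132]
168 [136 141 144] [172 178 184]
169 [168 175 179] [241 245 248]
170 [193 200 204] [254 255 255]
171 [200 208 212] [255 255 255]
179 [193 200 204] [240 243 245]
180 [189 195 200] [230 234 236]
181 [171 178 186] [204 212 218]
182 [138 150 167] [163 176 192]
183 [129 152 176] [137 163 189]
184 [146 176 197] [149 180 201]
185 [164 196 213] [164 197 215]
186 [189 223 234] [184 219 230]
187 [226 247 252] [220 244 250]
201 [244 254 255] [247 254 255]
202 [230 247 251] [238 252 254]
203 [199 219 225] [208 229 236]
204 [172 180 182] [178 190 194]
205 [164 168 168] [180 188 186]
206 [162 166 165] [210 216 216]
207 [162 167 166] [236 240 239]
208 [162 166 165] [244 247 247]
209 [161 166 165] [245 248 247]
210 [162 167 164] [243 246 245]
211 [160 166 163] [234 238 238]
212 [155 159 158] [216 220 221]
213 [138 142 141] [180 184 185]
214 [117 119 121] [138 140 142]
215 [106 109 110] [116 118 120]
216 [101 105 106] [110 112 113]
217 [103 106 107] [107 110 112]
218 [102 105
[... 471 characters left out ...]
ross -0.0001
back grip from TCP: along 0.0209 across -0.0001
wax back from TCP: along 0.0211 across -0.0008
wax front from TCP: along 0.0073 across -0.0008
jaw grip from TCP: along -0.0123 across -0.0002
jaw grip bed from TCP: along -0.0145 across -0.0003
wax L from TCP: along 0.0131 across 0.0161
wax R from TCP: along 0.0131 across -0.0129
bj L from TCP: along 0.0256 across 0.0176
bj R from TCP: along 0.0256 across -0.0168
jaw L from TCP: along -0.0147 across 0.0177
jaw R from TCP: along -0.0147 across -0.0166
plateL from TCP: along -0.0017 across 0.0246
plateR from TCP: along -0.0017 across -0.0227
slot far from TCP: along 0.0706 across 0.001
slot near from TCP: along -0.0062 across 0.0018
```

Call:
jog_arm:
  moves:
    - [255,[0.0003,0,0.012],0]
    - [255,[0,0,0.02],0]
    - [255,[0,0,0.02],0]
    - [255,[0,0,0.015],0]
    - [255,[0,0,0.008],0]
    - [255,[0,0,0.004],0]
    - [255,[0,0,0],0]
    - [255,[0,0,0],0]

```text
time: 8.37
tcp_pos: [0.5472, -0.1526, 0.0488]
tool_rot: [3.139, -0.135, 0.001]
ft_force: [1.0, -0.3, -1.4]
width: 0.0487
```

```bash
python3 - <<'E'
from h import *
shot("w7"); crop("pics/w7.png",180,90,340,290,4,"pics/w7c.png")
E
```

```text
8.4167 [ 0.5474 -0.1527  0.0491] yaw -4.92 [ 1.5e-03  2.0e-04 -1.0e+00] [ 0.   0.6 -0.5] 0.0489
```

View pics/w7c.png

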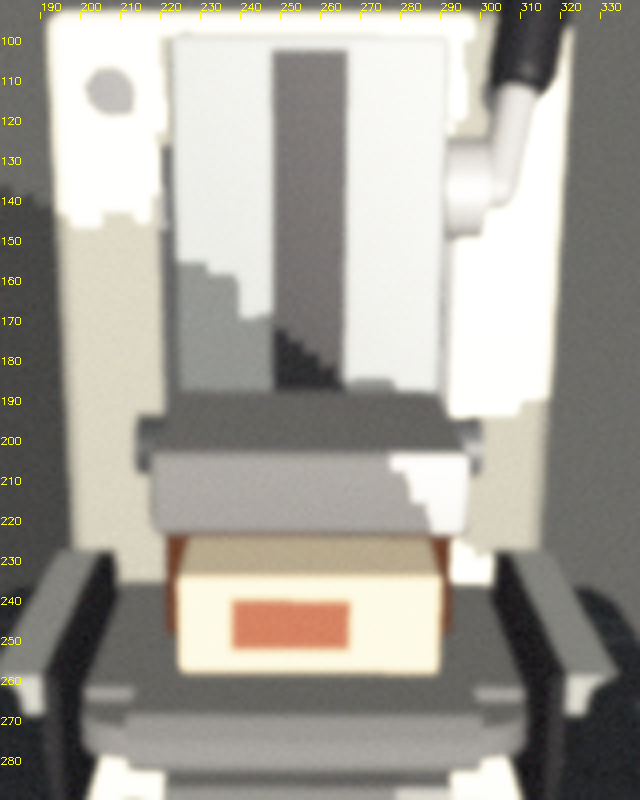

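```bash
python3 - <<'E'
from h import *
c=pickle.load(open("w7.pkl","rb"))
a=np.radians(-4.92);ax=np.array([np.cos(a),np.sin(a)]);ay=np.array([-np.sin(a),np.cos(a)])
O=np.array([.5474,-.1527])
def f(n,p,z):
    P=at("w",p,z,c);print(n,"from TCP: along",((P[:2]-O)@ax).round(4),"across",((P[:2]-O)@ay).round(4))
f("back outer",(257,202.5),.07);f("back grip",(257,223),.07)
f("wax back",(258,233),.078);f("wax front",(258,258.2),.078)
f("wax L",(222,250),.078);f("wax R",(288,250),.078)
f("carL",(221,235),.055);f("carR",(290.5,235),.055)
f("bj L",(215.5,212),.07);f("bj R",(295,212),.07)
f("plate top front",(257,268.5),.0491+.0335);f("L",(201,264),.0491+.029);f("R",(309,264),.0491+.029)
E
```

```text
back outer from TCP: along 0.0289 across 0.0004
back grip from TCP: along 0.0192 across 0.0004
wax back from TCP: along 0.0177 across -0.0
wax front from TCP: along 0.0058 across -0.0
wax L from TCP: along 0.0098 across 0.0156
wax R from TCP: along 0.0097 across -0.0131
carL from TCP: along 0.0068 across 0.0188
carR from TCP: along 0.0068 across -0.017
bj L from TCP: along 0.0244 across 0.019
bj R from TCP: along 0.0244 across -0.0167
plate top front from TCP: along 0.0034 across 0.0004
L from TCP: along 0.0031 across 0.0251
R from TCP: along 0.003 across -0.0225
```

Call:
jog_arm:
  moves:
    - [255,[0,0,0.003],0]
    - [255,[0,0,0.002],0]
    - [255,[0,0,0],0]

```text
time: 8.67
tcp_pos: [0.5468, -0.1524, 0.0434]
tool_rot: [-3.139, 0.135, -0.0]
ft_force: [-1.0, -0.2, -1.1]
width: 0.049
```

Call:
jog_arm:
  moves:
    - [255,[0,0,0.001],0]
    - [255,[0,0,0],0]

```text
time: 8.83
tcp_pos: [0.5469, -0.1525, 0.0427]
tool_rot: [-3.139, 0.135, -0.001]
ft_force: [-0.3, 0.2, 3.1]
width: 0.0487
```

Call:
jog_arm:
  moves:
    - [100,[0,0,0],0]
    - [95,[0,0,0],0]
    - [85,[0,0,0],0]
    - [70,[0,0,0],0]
    - [50,[0,0,0],0]
    - [20,[0,0,0],0]
    - [0,[0,0,0],0]
    - [0,[0,0,0],0]

```text
time: 9.5
tcp_pos: [0.5467, -0.1525, 0.0423]
tool_rot: [-3.139, 0.135, 0.0]
ft_force: [-1.0, -0.1, -0.2]
width: 0.0849
```

Call:
jog_arm:
  moves:
    - [0,[0,0,0],0]
    - [0,[0,0,-0.015],0]
    - [0,[0,0,-0.02],0]
    - [0,[-0.01,0,-0.03],0]
    - [0,[-0.03,0,-0.01],0]
    - [0,[-0.02,0,0],0]
    - [0,[0,0,0],0]
    - [0,[0,0,0],0]

```text
time: 10.17
tcp_pos: [0.4863, -0.1473, 0.1178]
tool_rot: [-3.139, 0.136, -0.0]
ft_force: [1.4, 0.1, 1.1]
width: 0.0855
```

```bash
python3 - <<'E'
from h import *
shot("w8"); crop("pics/w8.png",190,40,320,200,5,"pics/w8c.png")
E
```

```text
10.2167 [ 0.4876 -0.1474  0.1176] yaw -4.94 [ 1.3e-03  1.0e-04 -1.0e+00] [1.1 0.1 0.2] 0.085
```

View pics/w8c.png

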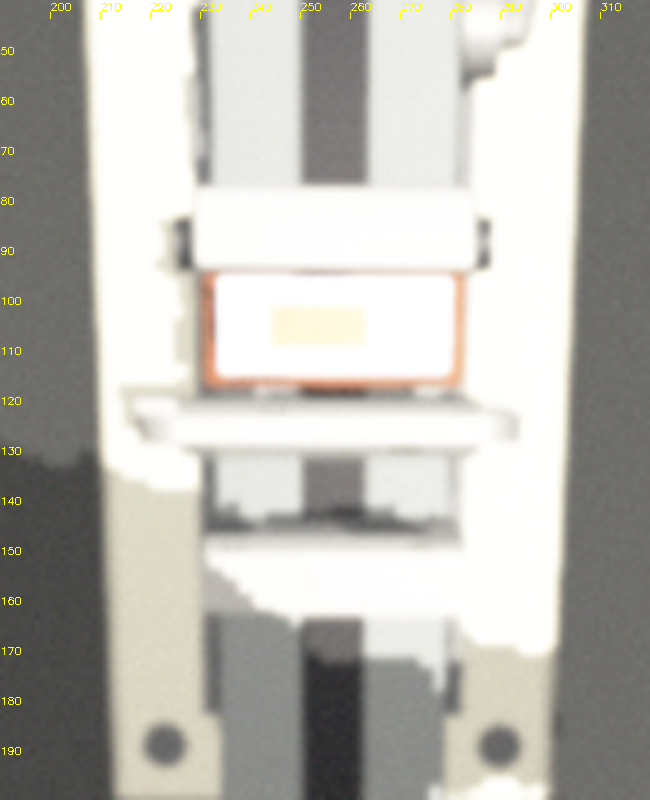

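```bash
python3 - <<'E'
from h import *
c=pickle.load(open("w8.pkl","rb"))
a=np.radians(-4.9);ax=np.array([np.cos(a),np.sin(a)]);ay=np.array([-np.sin(a),np.cos(a)])
O=np.array([.5525,-.154])
im=cv2.imread("pics/w8.png").astype(int)
for y in list(range(114,170)): print(y,im[y,236:244].mean(0).round().astype(int)[1],im[y,266:274].mean(0).round().astype(int)[1],end=" | ")
print()
def f(n,p,z):
    P=at("w",p,z,c);print(n,"along",((P[:2]-O)@ax).round(4),"across",((P[:2]-O)@ay).round(4))
f("back outer",(257,77),.07);f("back grip",(257,93.5),.07)
f("wax front",(257,115),.078);f("carrier front",(257,116.8),.066)
f("plate front",(257,120),.076);f("plate rear",(257,129.7),.076)
f("L",(215.5,125),.07);f("R",(293.5,125),.07);f("carL",(229.5,105),.066);f("carR",(282,105),.066)
f("jaw grip",(257,148.3),.07);f("jaw outer",(257,163),.07);f("jaw grip bed",(257,145),.04)
E
```

```text
114 252 253 | 115 211 225 | 116 168 179 | 117 168 164 | 118 173 159 | 119 177 164 | 120 197 191 | 121 215 216 | 122 230 234 | 123 248 251 | 124 253 254 | 125 254 255 | 126 254 255 | 127 253 254 | 128 246 248 | 129 225 220 | 130 213 205 | 131 221 222 | 132 229 234 | 133 233 237 | 134 233 239 | 135 233 238 | 136 234 238 | 137 233 238 | 138 233 237 | 139 230 236 | 140 224 231 | 141 215 219 | 142 202 201 | 143 171 170 | 144 141 132 | 145 131 118 | 146 155 142 | 147 191 185 | 148 213 212 | 149 225 227 | 150 243 246 | 151 252 253 | 152 254 254 | 153 254 254 | 154 254 255 | 155 251 255 | 156 245 254 | 157 240 254 | 158 233 254 | 159 220 254 | 160 214 254 | 161 200 254 | 162 173 252 | 163 153 246 | 164 146 240 | 165 145 237 | 166 145 238 | 167 145 238 | 168 145 238 | 169 144 236 | 
back outer along 0.0234 across 0.0009
back grip along 0.0136 across 0.0009
wax front along 0.0005 across 0.0009
carrier front along -0.0006 across 0.0009
plate front along -0.0026 across 0.0009
plate rear along -0.0085 across 0.0009
L along -0.0057 across 0.0279
R along -0.0058 across -0.0228
carL along 0.0068 across 0.0188
carR along 0.0068 across -0.0154
jaw grip along -0.0208 across 0.0009
jaw outer along -0.0306 across 0.0009
jaw grip bed along -0.0215 across 0.0007
```

Call:
jog_arm:
  moves:
    - [0,[0.002,-0.02,0],0]
    - [0,[0.004,-0.033,0],0]
    - [0,[0.004,-0.033,0],0]
    - [0,[0.004,-0.033,0],0]
    - [0,[0.005,-0.033,0],0]
    - [0,[0.005,-0.033,0],0]
    - [0,[0.005,-0.033,0],0]
    - [0,[0.005,-0.033,0],0]

```text
time: 10.88
tcp_pos: [0.5437, 0.1022, 0.1169]
tool_rot: [-3.139, 0.134, -0.001]
ft_force: [1.1, -0.9, -0.3]
width: 0.0851
```

Call:
jog_arm:
  moves:
    - [0,[0.004,-0.033,0],0]
    - [0,[0.003,-0.03,0],0]
    - [0,[0,0,0],-5]
    - [0,[0,0,0],-5]
    - [0,[0,0,0],-4.6]
    - [0,[0,0,0],0]
    - [0,[0,0,0],0]

```text
time: 11.47
tcp_pos: [0.5555, 0.1624, 0.1169]
tool_rot: [-3.13, -0.262, -0.0]
ft_force: [0.2, 0.0, 0.4]
width: 0.0857
```

```bash
python3 - <<'E'
from h import *
shot("w9")
E
```

```text
11.5167 [0.5554 0.1622 0.117 ] yaw 9.53 [ 2.e-04 -1.e-04 -1.e+00] [-0.2  0.  -0.3] 0.0854
```

View pics/w9.png

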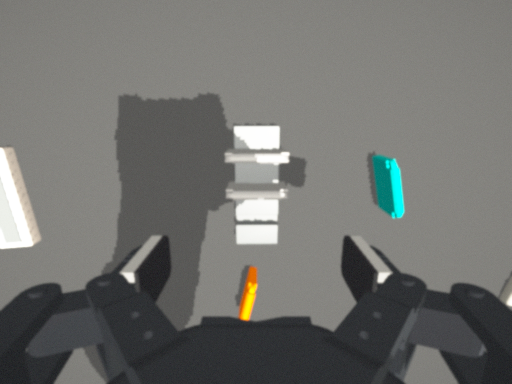

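```bash
python3 - <<'E'
from h import *
c=pickle.load(open("w9.pkl","rb"));a=np.radians(9.53);ax=np.array([np.cos(a),np.sin(a)]);ay=np.array([np.sin(a),-np.cos(a)])
crop("pics/w9.png",215,140,300,240,6,"pics/w9c.png")
for y in (189.5,198.5,194.5): 
  for x in (226,288):
    P=at("w",(x,y),.043,c)[:2]-[.5554,.1622]; print(y,(P@ax).round(4),(P@ay).round(4))
E
```

```text
189.5 0.0111 -0.024
189.5 0.0111 0.0246
198.5 0.0038 -0.0242
198.5 0.0038 0.0248
194.5 0.007 -0.0241
194.5 0.007 0.0247
```

View pics/w9c.png

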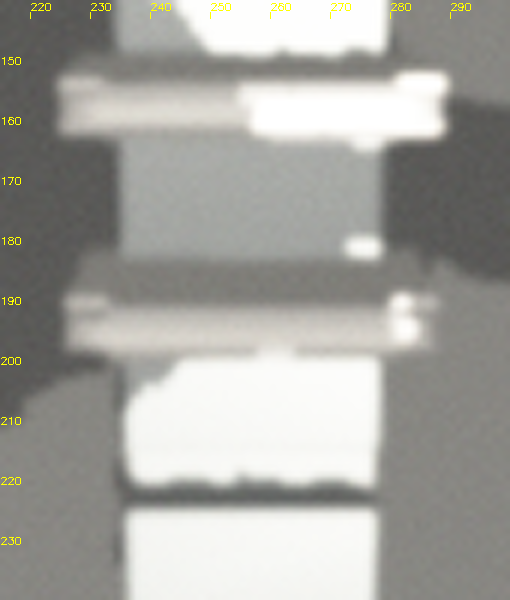

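Call:
jog_arm:
  moves:
    - [0,[0,0,0.015],0]
    - [0,[0,0,0.025],0]
    - [0,[0,0,0.025],0]
    - [0,[0,0,0.02],0]
    - [0,[0,0,0.015],0]
    - [0,[0,0,0.0085],0]
    - [0,[0,0,0],0]
    - [0,[0,0,0],0]

```text
time: 12.18
tcp_pos: [0.555, 0.1619, 0.0088]
tool_rot: [3.13, 0.263, -0.0]
ft_force: [0.6, 0.0, 1.1]
width: 0.0854
```

Call:
jog_arm:
  moves:
    - [80,[0,0,0],0]
    - [90,[0,0,0],0]
    - [110,[0,0,0],0]
    - [130,[0,0,0],0]
    - [160,[0,0,0],0]
    - [200,[0,0,0],0]
    - [255,[0,0,0],0]
    - [255,[0,0,0],0]
  squeeze: 40

```text
time: 12.85
tcp_pos: [0.5556, 0.1622, 0.01]
tool_rot: [-3.13, -0.264, -0.003]
ft_force: [-0.8, 0.9, 6.2]
width: 0.0493
```

Call:
jog_arm:
  moves:
    - [255,[0,0,0],0]
    - [255,[0,0,0],0]
    - [255,[0,0,-0.01],0]
    - [255,[0,0,-0.02],0]
    - [255,[0,0,-0.03],0]
    - [255,[0,0,-0.03],0]
    - [255,[0,0,-0.03],0]
    - [255,[0,0,0],0]

```text
time: 13.52
tcp_pos: [0.5585, 0.1629, 0.1351]
tool_rot: [-3.128, -0.264, -0.016]
ft_force: [1.1, 0.3, -0.2]
width: 0.0492
```

```bash
python3 - <<'E'
from h import *
shot("w10"); crop("pics/w10.png",170,205,345,305,4,"pics/w10c.png")
E
```

```text
13.5667 [0.5572 0.1627 0.1326] yaw 9.66 [ 0.0072 -0.0011 -1.    ] [ 0.3  0.2 -0.9] 0.0491
```

View pics/w10c.png

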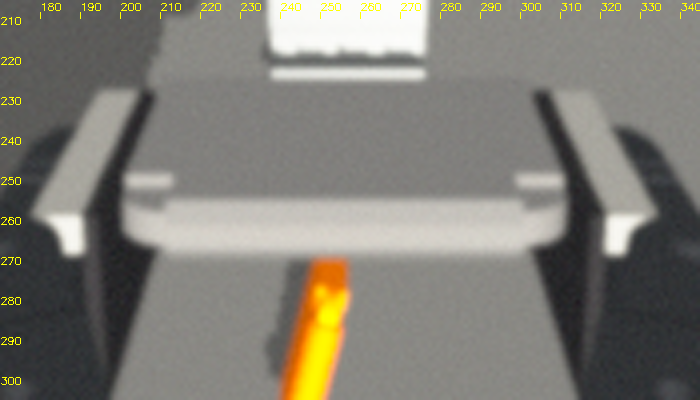

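```bash
python3 - <<'E'
from h import *
tcp=np.array((.5572,.1627,.1326));a=np.radians(9.66);ax=np.array([np.cos(a),np.sin(a)])
c=pickle.load(open("w10.pkl","rb"))
for n,p,dz in [("top back",(255,267.5),.0322),("top front",(255,255),.0322),("bottom front",(255,225),-.004)]:
    P=at("w",p,tcp[2]+dz,c); print(n,((P[:2]-tcp[:2])@ax).round(4))
E
python3 -c "
import numpy as np
a=np.radians(-4.9);O=np.array([.5525,-.154]);ax=np.array([np.cos(a),np.sin(a)]);ay=np.array([-np.sin(a),np.cos(a)])
T=O+ax*(-.0148-.0065)+ay*.0012;print(T)
d=T-np.array([.5572,.1627]);b=np.radians(9.66);print(d@[np.cos(b),np.sin(b)],d@[np.sin(b),-np.cos(b)])"
```

```text
top back 0.003
top front 0.0091
bottom front 0.0092
[ 0.53138035 -0.15098501]
-0.07809027035857834 0.30490465183357207
```

Call:
jog_arm:
  moves:
    - [255,[-0.004,0.015,0],0]
    - [255,[-0.008,0.032,0],0]
    - [255,[-0.008,0.032,0],0]
    - [255,[-0.008,0.032,0],0]
    - [255,[-0.008,0.032,0],0]
    - [255,[-0.008,0.032,0],0]
    - [255,[-0.008,0.032,0],0]
    - [255,[-0.008,0.032,0],0]

```text
time: 14.23
tcp_pos: [0.5345, -0.085, 0.128]
tool_rot: [-3.13, -0.265, 0.003]
ft_force: [-0.2, 0.2, -0.4]
width: 0.0491
```

Call:
jog_arm:
  moves:
    - [255,[-0.008,0.032,0],0]
    - [255,[-0.0098,0.034,0],0]
    - [255,[0,0,0],5]
    - [255,[0,0,0],5]
    - [255,[0,0,0],4.6]
    - [255,[0,0,0],0]
    - [255,[0,0,0],0]
    - [255,[0,0,0],0]

```text
time: 14.9
tcp_pos: [0.5289, -0.1513, 0.1284]
tool_rot: [-3.139, 0.131, 0.002]
ft_force: [0.8, 0.3, -0.2]
width: 0.0491
```

```bash
python3 - <<'E'
from h import *
shot("w11"); crop("pics/w11.png",180,90,340,290,4,"pics/w11c.png")
s=manip.get_state();a=np.radians(-4.9);ax=np.array([np.cos(a),np.sin(a)]);ay=np.array([-np.sin(a),np.cos(a)]);d=np.array(s["tcp_pos"][:2])-[.5525,-.154];print(d@ax,d@ay)
E
```

```text
14.95 [ 0.5291 -0.1514  0.1285] yaw -4.81 [-7.e-04 -2.e-04 -1.e+00] [-0.3 -0.2 -1.7] 0.0491
-0.02355520924255924 0.0006349227719306297
```

View pics/w11c.png

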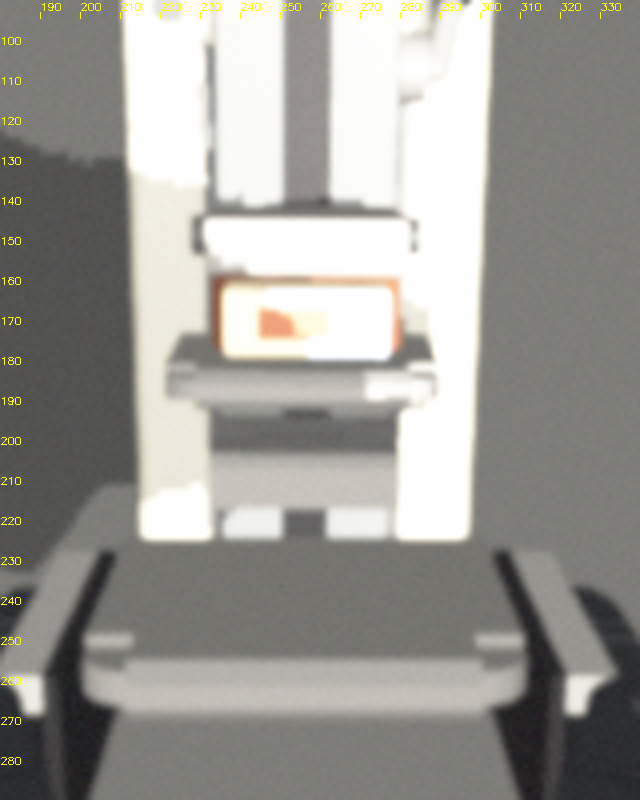

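Call:
jog_arm:
  moves:
    - [255,[0.002,0,0.01],0]
    - [255,[0,0,0.015],0]
    - [255,[0,0,0.013],0]
    - [255,[0,0,0.006],0]
    - [255,[0,0,0],0]
    - [255,[0,0,0],0]
    - [255,[0,0,0],0]

```text
time: 15.53
tcp_pos: [0.5318, -0.152, 0.0852]
tool_rot: [3.139, -0.135, 0.001]
ft_force: [-0.4, 0.8, -0.5]
width: 0.049
```

```bash
python3 - <<'E'
from h import *
shot("w12"); crop("pics/w12.png",180,90,340,290,4,"pics/w12c.png")
s=manip.get_state();a=np.radians(-4.9);ax=np.array([np.cos(a),np.sin(a)]);ay=np.array([-np.sin(a),np.cos(a)]);d=np.array(s["tcp_pos"][:2])-[.5525,-.154];print(d@ax,d@ay)
E
```

```text
15.5833 [ 0.5319 -0.1521  0.0854] yaw -4.93 [ 1.3e-03  2.0e-04 -1.0e+00] [ 0.7 -0.5 -0.9] 0.049
-0.020686487051774248 0.00014176735008029437
```

View pics/w12c.png

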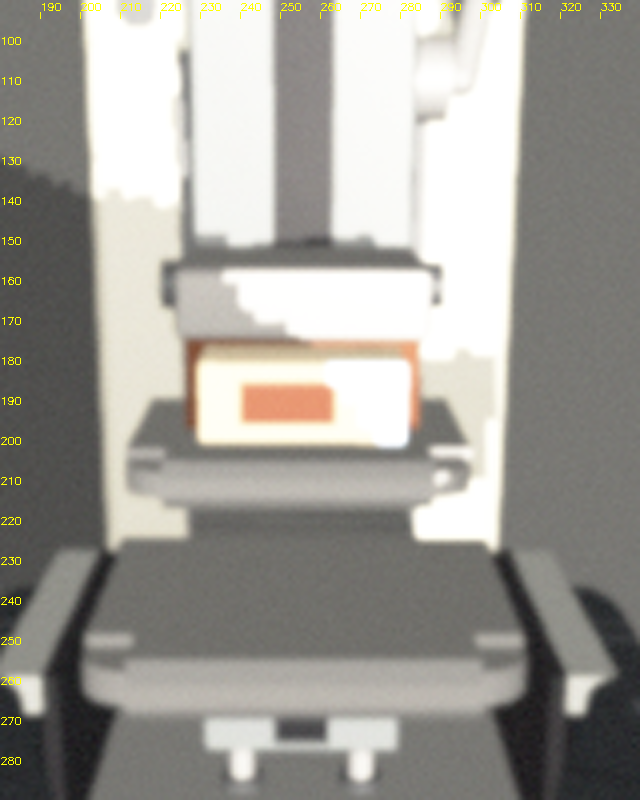

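```bash
python3 - <<'E'
from h import *
c=pickle.load(open("w12.pkl","rb"))
a=np.radians(-4.93);ax=np.array([np.cos(a),np.sin(a)]);ay=np.array([-np.sin(a),np.cos(a)]);O=np.array([.5319,-.1521])
def f(n,p,z):
    P=at("w",p,z,c);print(n,"from TCP: along",((P[:2]-O)@ax).round(4),"across",((P[:2]-O)@ay).round(4))
f("p1 front",(255,205),.0755);f("p1 rear",(255,216),.0755);f("p1L",(211.8,204),.071);f("p1R",(295,203),.071)
f("waxf",(255,200.5),.078);f("waxL",(226,195),.078);f("waxR",(279.5,195),.078)
f("bjL",(222,165),.07);f("bjR",(286,165),.07);f("bj o",(255,157.5),.07);f("bj g",(255,174.5),.07)
f("p2 front",(255,255),.0854+.0322);f("p2 rear",(255,267.5),.0854+.0322);f("p2L",(201,252),.0854+.028);f("p2R",(308.5,252),.0854+.028)
E
```

```text
p1 front from TCP: along 0.0181 across 0.0013
p1 rear from TCP: along 0.0116 across 0.0013
p1L from TCP: along 0.0173 across 0.0261
p1R from TCP: along 0.0179 across -0.0217
waxf from TCP: along 0.0215 across 0.0013
waxL from TCP: along 0.0246 across 0.017
waxR from TCP: along 0.0246 across -0.0121
bjL from TCP: along 0.0398 across 0.0197
bjR from TCP: along 0.0398 across -0.016
bj o from TCP: along 0.044 across 0.0013
bj g from TCP: along 0.0344 across 0.0013
p2 front from TCP: along 0.0091 across 0.0012
p2 rear from TCP: along 0.0032 across 0.0012
p2L from TCP: along 0.0084 across 0.025
p2R from TCP: along 0.0084 across -0.0223
```

Call:
jog_arm:
  moves:
    - [255,[-0.0008,-0.0008,0],0]
    - [255,[0,0,0],0]
    - [255,[0,0,0],0]

```text
time: 15.83
tcp_pos: [0.5308, -0.1509, 0.0852]
tool_rot: [3.139, -0.135, 0.001]
ft_force: [-0.5, -0.5, -0.7]
width: 0.0487
```

Call:
jog_arm:
  moves:
    - [255,[0,0,0.006],0]
    - [255,[0,0,0.01],0]
    - [255,[0,0,0.01],0]
    - [255,[0,0,0.006],0]
    - [255,[0,0,0.004],0]
    - [255,[0,0,0],0]
    - [255,[0,0,0],0]

```text
time: 16.42
tcp_pos: [0.5304, -0.151, 0.0483]
tool_rot: [-3.138, 0.135, 0.001]
ft_force: [0.3, -0.1, -1.2]
width: 0.0492
```

```bash
python3 - <<'E'
from h import *
shot("w13"); crop("pics/w13.png",180,90,340,290,4,"pics/w13c.png")
s=manip.get_state();a=np.radians(-4.9);ax=np.array([np.cos(a),np.sin(a)]);ay=np.array([-np.sin(a),np.cos(a)]);d=np.array(s["tcp_pos"][:2])-[.5525,-.154];print(d@ax,d@ay)
E
```

```text
16.4667 [ 0.5304 -0.151   0.0487] yaw -4.94 [-6.e-04 -1.e-04 -1.e+00] [-0.4  0.1 -0.9] 0.0491
-0.022263079263282897 0.0010644004044753745
```

View pics/w13c.png

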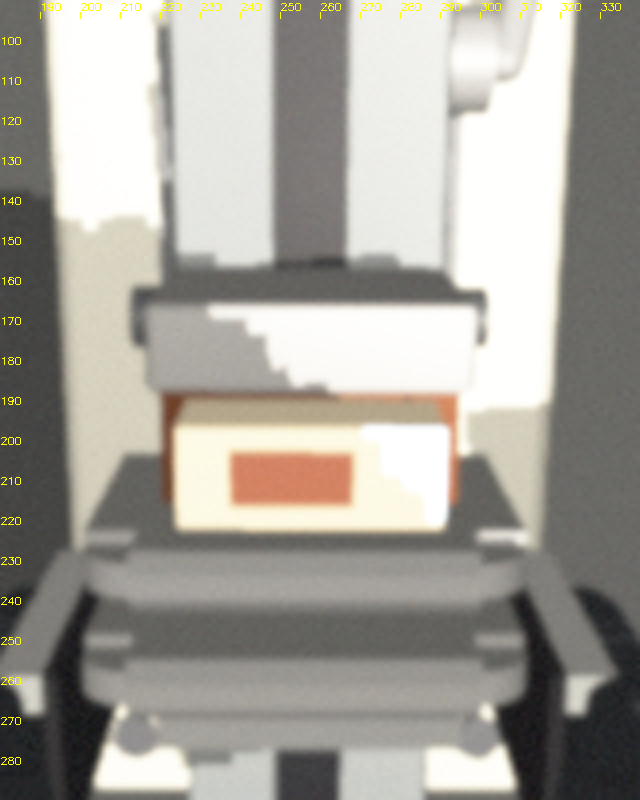

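```bash
python3 - <<'E'
from h import *
c=pickle.load(open("w13.pkl","rb"))
a=np.radians(-4.94);ax=np.array([np.cos(a),np.sin(a)]);ay=np.array([-np.sin(a),np.cos(a)]);O=np.array([.5304,-.151])
def f(n,p,z):
    P=at("w",p,z,c);print(n,"along",((P[:2]-O)@ax).round(4),"across",((P[:2]-O)@ay).round(4))
f("p1 front",(255,227.5),.0755);f("p1 rear",(255,241),.0755);f("p1L",(202,225),.07);f("p1R",(310,224.5),.07)
f("waxf",(255,222.5),.078);f("bjo",(255,166),.07);f("bjg",(255,187.5),.07)
f("p2 front",(255,255),.0487+.0322);f("p2 rear",(255,267.5),.0487+.0322)
f("jaw rear",(255,277),.07)
f("pad tip",(203,229),.0487+.006)
E
```

```text
p1 front along 0.0197 across 0.0012
p1 rear along 0.0134 across 0.0012
p1L along 0.0187 across 0.0252
p1R along 0.0189 across -0.0237
waxf along 0.023 across 0.0012
bjo along 0.0456 across 0.0012
bjg along 0.0362 across 0.0012
p2 front along 0.0094 across 0.0012
p2 rear along 0.0035 across 0.0012
jaw rear along -0.0078 across 0.0012
pad tip along 0.0105 across 0.0278
```

Call:
jog_arm:
  moves:
    - [255,[0.0008,0,0],0]
    - [255,[0,0,0.002],0]
    - [255,[0,0,0.001],0]
    - [255,[0,0,0],0]

```text
time: 16.8
tcp_pos: [0.5311, -0.151, 0.0457]
tool_rot: [-3.139, 0.135, 0.001]
ft_force: [1.0, 0.8, -1.4]
width: 0.0486
```

Call:
jog_arm:
  moves:
    - [255,[0,0,0.001],0]
    - [255,[0,0,0],0]

```text
time: 16.97
tcp_pos: [0.5313, -0.151, 0.0447]
tool_rot: [-3.139, 0.135, 0.0]
ft_force: [-0.7, 0.4, -0.5]
width: 0.0491
```

Call:
jog_arm:
  moves:
    - [255,[0,0,0.0007],0]
    - [255,[0,0,0],0]

```text
time: 17.13
tcp_pos: [0.5314, -0.1511, 0.0441]
tool_rot: [3.139, -0.135, 0.0]
ft_force: [1.1, 0.5, -0.8]
width: 0.0491
```

Call:
jog_arm:
  moves:
    - [255,[0,0,0.0007],0]
    - [255,[0,0,0],0]

```text
time: 17.3
tcp_pos: [0.5315, -0.1511, 0.0441]
tool_rot: [-3.139, 0.135, -0.001]
ft_force: [-1.9, -0.7, 5.4]
width: 0.0489
```

Call:
jog_arm:
  moves:
    - [100,[0,0,0],0]
    - [95,[0,0,0],0]
    - [85,[0,0,0],0]
    - [70,[0,0,0],0]
    - [50,[0,0,0],0]
    - [20,[0,0,0],0]
    - [0,[0,0,0],0]
    - [0,[0,0,0],0]

```text
time: 17.97
tcp_pos: [0.5314, -0.1511, 0.0434]
tool_rot: [-3.139, 0.135, -0.0]
ft_force: [-0.4, 0.6, 0.1]
width: 0.0854
```

Call:
jog_arm:
  moves:
    - [0,[0,0,-0.015],0]
    - [0,[0,0,-0.025],0]
    - [0,[-0.01,0,-0.03],0]
    - [0,[-0.02,0,-0.01],0]
    - [0,[-0.015,0,0],0]
    - [0,[0,0,0],0]
    - [0,[0,0,0],0]

```text
time: 18.55
tcp_pos: [0.4866, -0.1472, 0.1237]
tool_rot: [-3.139, 0.136, -0.001]
ft_force: [0.7, -0.1, -0.4]
width: 0.0853
```

```bash
python3 - <<'E'
from h import *
shot("w14"); crop("pics/w14.png",190,40,320,200,5,"pics/w14c.png")
E
```

```text
18.6 [ 0.4874 -0.1472  0.1235] yaw -4.93 [ 0.0011  0.     -1.    ] [ 0.4  0.2 -0. ] 0.0857
```

View pics/w14c.png

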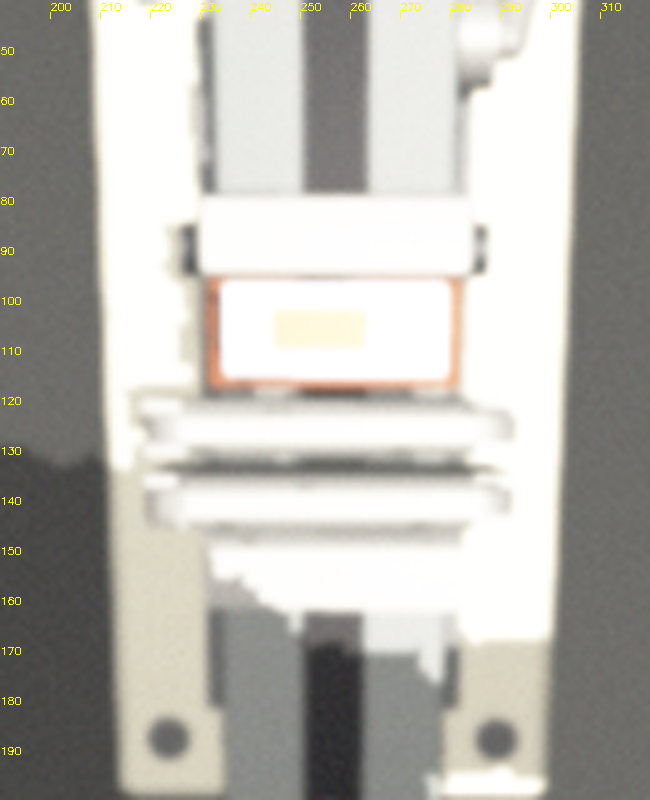

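```bash
python3 - <<'E'
from h import *
s=manip.get_state();print(np.round(s["qpos"],3))
c=pickle.load(open("w14.pkl","rb"))
a=np.radians(-4.9);ax=np.array([np.cos(a),np.sin(a)]);ay=np.array([-np.sin(a),np.cos(a)]);O=np.array([.5525,-.154])
def f(n,p,z):
    P=at("w",p,z,c);print(n,"along",((P[:2]-O)@ax).round(4),"across",((P[:2]-O)@ay).round(4))
f("bj o",(255,78.6),.07);f("bj g",(255,95),.07);f("p1f",(255,120.5),.076);f("p1r",(255,130),.076);f("p2f",(255,136),.076);f("p2r",(255,144.5),.076);f("jg",(255,148),.07);f("jo",(255,162),.07)
f("p1L",(216.5,125),.07);f("p1R",(292.5,125),.07);f("p2L",(218.5,140),.07);f("p2R",(292,140),.07);f("bL",(231,105),.066);f("bR",(281.5,105),.066);f("bjL",(228.5,87),.07);f("bjR",(283.5,87),.07)
for al in (-.0008,-.0005): print(O+ax*al+ay*.0012)
E
```

```text
[ 0.123  0.597  0.171  2.013 -0.186  0.544 -1.233]
bj o along 0.0234 across 0.0023
bj g along 0.0133 across 0.0023
p1f along -0.0027 across 0.0023
p1r along -0.0087 across 0.0023
p2f along -0.0126 across 0.0023
p2r along -0.0181 across 0.0023
jg along -0.021 across 0.0024
jo along -0.0307 across 0.0024
p1L along -0.0057 across 0.0281
p1R along -0.0058 across -0.0228
p2L along -0.0156 across 0.0271
p2R along -0.0157 across -0.0228
bL along 0.0073 across 0.0184
bR along 0.0072 across -0.0155
bjL along 0.0183 across 0.0195
bjR along 0.0183 across -0.0162
[ 0.55180542 -0.15273605]
[ 0.55210433 -0.15276168]
```

Call:
jog_arm:
  moves:
    - [0,[0.025,0,0],7]
    - [0,[0,0,0],0]
    - [0,[0,0,0],0]

```text
time: 18.85
tcp_pos: [0.5135, -0.1493, 0.1228]
tool_rot: [3.124, -0.323, 0.002]
ft_force: [0.4, -0.4, -0.2]
width: 0.0855
```

```bash
python3 - <<'E'
from h import *
st();print(np.round(manip.get_state()["qpos"],3))
E
```

```text
18.85 [ 0.5135 -0.1493  0.1228] yaw -11.81 [ 1.3e-03  3.0e-04 -1.0e+00] [ 0.4 -0.4 -0.2] 0.0855
[ 0.091  0.628  0.211  1.947 -0.223  0.587 -1.329]
```

Call:
jog_arm:
  moves:
    - [0,[0,0,0],-7]
    - [0,[0,0,0],-7]
    - [0,[0,0,0],-7]
    - [0,[0,0,0],-7]
    - [0,[0,0,0],-7]
    - [0,[0,0,0],-7]
    - [0,[0,0,0],-7]
    - [0,[0,0,0],-7]

```text
time: 19.52
tcp_pos: [0.5111, -0.1493, 0.1229]
tool_rot: [-2.907, -1.189, 0.001]
ft_force: [-0.3, 0.1, -0.1]
width: 0.0853
```

Call:
jog_arm:
  moves:
    - [0,[0,0,0],-7]
    - [0,[0,0,0],-7]
    - [0,[0,0,0],-7]
    - [0,[0,0,0],-7]
    - [0,[0,0,0],-7]
    - [0,[0,0,0],-5.9]
    - [0,[0,0,0],0]
    - [0,[0,0,0],0]

```text
time: 20.18
tcp_pos: [0.5112, -0.1495, 0.123]
tool_rot: [-2.319, -2.118, 0.0]
ft_force: [-0.6, 0.2, -0.3]
width: 0.0856
```

```bash
python3 - <<'E'
from h import *
st();s=manip.get_state();print(np.round(s["qpos"],3))
M=R.from_rotvec(s["tool_rot"]).as_matrix(); print(M.T@(np.array([.5520,-.1528,.1228])-s["tcp_pos"]))
E
```

```text
20.1833 [ 0.5112 -0.1495  0.123 ] yaw 84.82 [ 5.e-04 -8.e-04 -1.e+00] [-0.6  0.2 -0.3] 0.0856
[ 0.413  0.627 -0.271  1.941  0.277  0.61  -0.128]
[0.00038302 0.04096988 0.0001825 ]
```

Call:
jog_arm:
  moves:
    - [0,[0,0.02,0],-0.3]
    - [0,[0.0004,0.021,0],0]
    - [0,[0,0,0.01],0]
    - [0,[0,0,0],0]
    - [0,[0,0,0],0]

```text
time: 20.6
tcp_pos: [0.5508, -0.1522, 0.1125]
tool_rot: [-2.311, -2.125, 0.003]
ft_force: [0.6, -0.5, -0.4]
width: 0.0855
```

```bash
python3 - <<'E'
from h import *
shot("w15")
im=cv2.imread("pics/w15.png"); cv2.imwrite("pics/w15b.png",cv2.resize(im,(768,576)))
E
```

```text
20.65 [ 0.5509 -0.1523  0.1129] yaw 85.23 [-1.0e-04 -2.5e-03 -1.0e+00] [-0.2  0.1 -0.5] 0.0854
```

View pics/w15b.png

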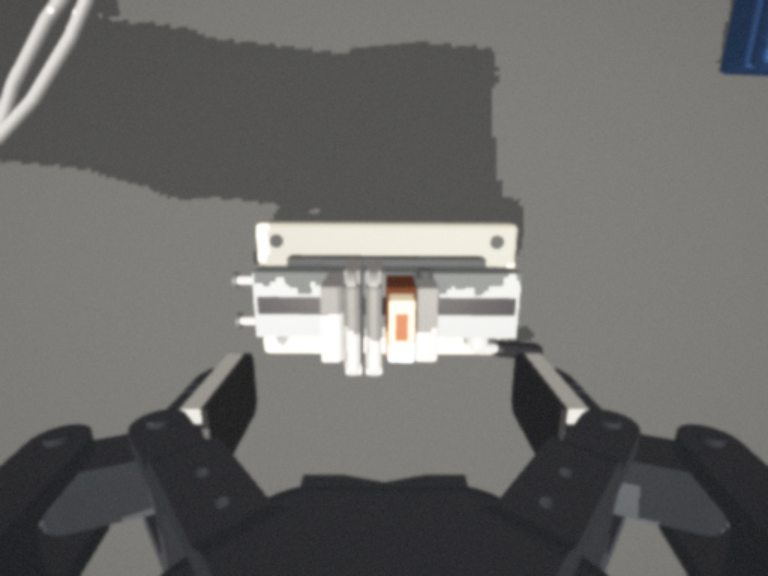

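Call:
jog_arm:
  moves:
    - [0,[0,0.001,0.01],0]
    - [0,[0,0,0.02],0]
    - [0,[0,0,0.02],0]
    - [0,[0,0,0.014],0]
    - [0,[0,0,0.006],0]
    - [0,[0,0,0],0]
    - [0,[0,0,0],0]
    - [0,[0,0,0],0]

```text
time: 21.32
tcp_pos: [0.554, -0.1526, 0.0442]
tool_rot: [2.311, 2.127, 0.001]
ft_force: [0.3, 0.2, -0.1]
width: 0.0855
```

```bash
python3 - <<'E'
from h import *
shot("w16")
im=cv2.imread("pics/w16.png"); cv2.imwrite("pics/w16b.png",cv2.resize(im,(768,576)))
s=manip.get_state();a=np.radians(-4.9);ax=np.array([np.cos(a),np.sin(a)]);ay=np.array([-np.sin(a),np.cos(a)]);d=np.array(s["tcp_pos"][:2])-[.5525,-.154];print(d@ax,d@ay)
E
```

```text
21.3667 [ 0.5541 -0.1527  0.0444] yaw 85.26 [-2.0e-04  1.8e-03 -1.0e+00] [-0.5 -0.4  0.2] 0.0853
0.0014658416714941494 0.0014480545985705773
```

View pics/w16b.png

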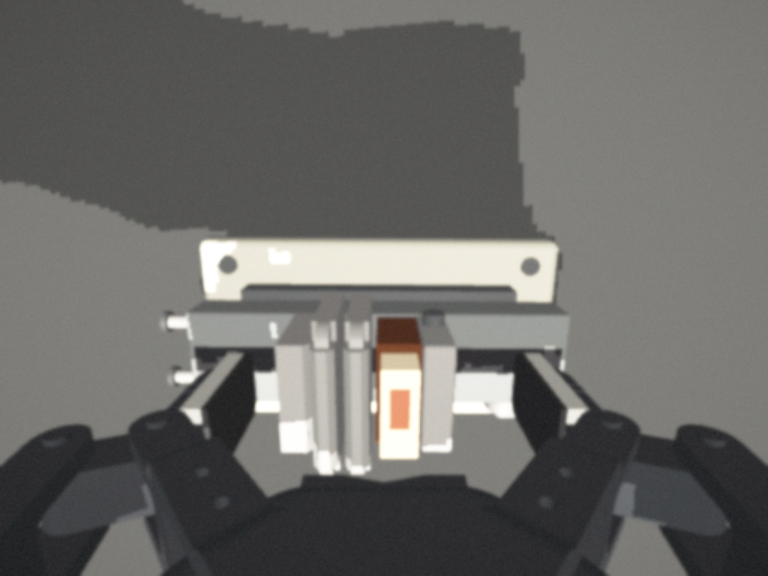

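Call:
jog_arm:
  moves:
    - [0,[0,-0.0021,0.002],0]
    - [0,[0,0,0],0]
    - [0,[0,0,0],0]
    - [30,[0,0,0],0]
    - [50,[0,0,0],0]
    - [60,[0,0,0],0]
  squeeze: 25

```text
time: 21.87
tcp_pos: [0.5513, -0.1524, 0.0415]
tool_rot: [2.311, 2.128, 0.0]
ft_force: [-0.2, -1.0, -0.4]
width: 0.0658
```

Call:
jog_arm:
  moves:
    - [70,[0,0,0],0]
    - [75,[0,0,0],0]
    - [80,[0,0,0],0]
    - [85,[0,0,0],0]
    - [85,[0,0,0],0]

```text
time: 22.28
tcp_pos: [0.5506, -0.1523, 0.0413]
tool_rot: [-2.311, -2.127, 0.001]
ft_force: [0.4, 0.5, 1.2]
width: 0.0568
```

Call:
jog_arm:
  moves:
    - [90,[0,0,0],0]
    - [95,[0,0,0],0]
    - [98,[0,0,0],0]
    - [98,[0,0,0],0]

```text
time: 22.62
tcp_pos: [0.551, -0.1524, 0.0414]
tool_rot: [-2.311, -2.128, 0.001]
ft_force: [-1.6, -0.0, 1.6]
width: 0.0524
```

Call:
jog_arm:
  moves:
    - [98,[0,0.0008,0],0]
    - [101,[0,0,0],0]
    - [104,[0,0,0],0]
    - [104,[0,0,0],0]

```text
time: 22.95
tcp_pos: [0.5518, -0.1525, 0.0414]
tool_rot: [-2.311, -2.128, 0.001]
ft_force: [-3.4, 0.1, 1.4]
width: 0.0505
```

Call:
jog_arm:
  moves:
    - [107,[0,0,0],0]
    - [110,[0,0,0],0]
    - [112,[0,0,0],0]
    - [112,[0,0,0],0]

```text
time: 23.28
tcp_pos: [0.5515, -0.1524, 0.0414]
tool_rot: [-2.311, -2.127, 0.001]
ft_force: [-4.8, 0.2, 3.6]
width: 0.048
```

Call:
jog_arm:
  moves:
    - [116,[0,0,0],0]
    - [120,[0,0,0],0]
    - [125,[0,0,0],0]
    - [130,[0,0,0],0]

```text
time: 23.62
tcp_pos: [0.5515, -0.1524, 0.0415]
tool_rot: [-2.311, -2.127, 0.001]
ft_force: [-5.0, 0.7, 5.7]
width: 0.0476
```

Call:
jog_arm:
  moves:
    - [160,[0,0,0],0]
    - [200,[0,0,0],0]
    - [255,[0,0,0],0]
    - [255,[0,0,0],0]

```text
time: 23.95
tcp_pos: [0.5515, -0.1524, 0.0415]
tool_rot: [-2.311, -2.127, 0.001]
ft_force: [-5.3, -0.4, 5.1]
width: 0.0477
```

```bash
python3 - <<'E'
from h import *
shot("w17")
im=cv2.imread("pics/w17.png"); cv2.imwrite("pics/w17b.png",cv2.resize(im,(768,576)))
E
```

```text
24.0 [ 0.5515 -0.1524  0.0415] yaw 85.24 [-1.e-04 -1.e-03 -1.e+00] [-4.4  0.7  5.7] 0.0475
```

View pics/w17b.png

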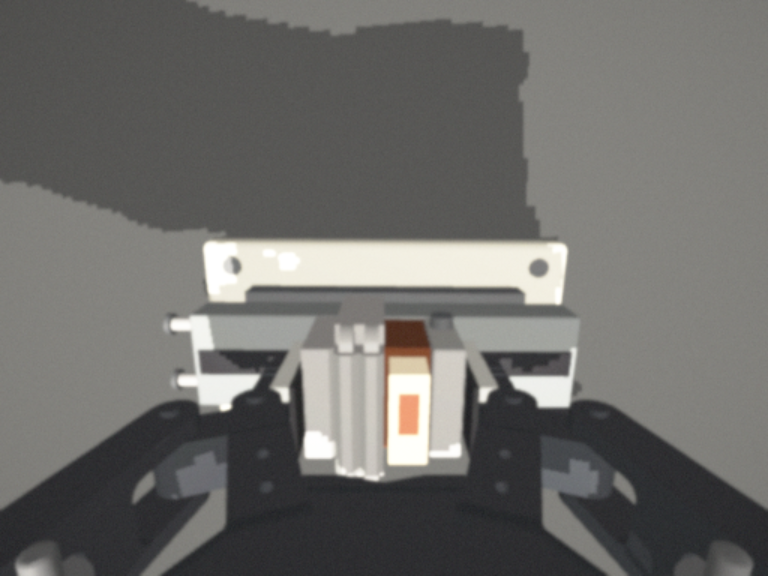

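Call:
jog_arm:
  moves:
    - [255,[0,0,0],0]
    - [255,[0,0,0],0]
    - [255,[0,0,0],0]
    - [255,[0,0,0],0]
    - [255,[0,0,0],0]
    - [255,[0,0,0],0]
  squeeze: 60

```text
time: 24.5
tcp_pos: [0.5516, -0.1524, 0.0417]
tool_rot: [-2.311, -2.127, 0.001]
ft_force: [-4.7, 0.5, 6.8]
width: 0.0465
```

```bash
python3 - <<'E'
from h import *
shot("w18"); crop("pics/w18.png",170,185,345,325,4,"pics/w18c.png")
im=manip.capture("side"); cv2.imwrite("pics/s2.png",im[:,:,::-1]); im=manip.capture("top"); cv2.imwrite("pics/t2.png",im[:,:,::-1])
crop("pics/s2.png",190,100,390,250,4,"pics/s2c.png")
E
```

```text
24.55 [ 0.5516 -0.1524  0.0417] yaw 85.23 [-1.e-04 -1.e-03 -1.e+00] [-5.8 -0.   6.6] 0.0469
```

View pics/w18c.png

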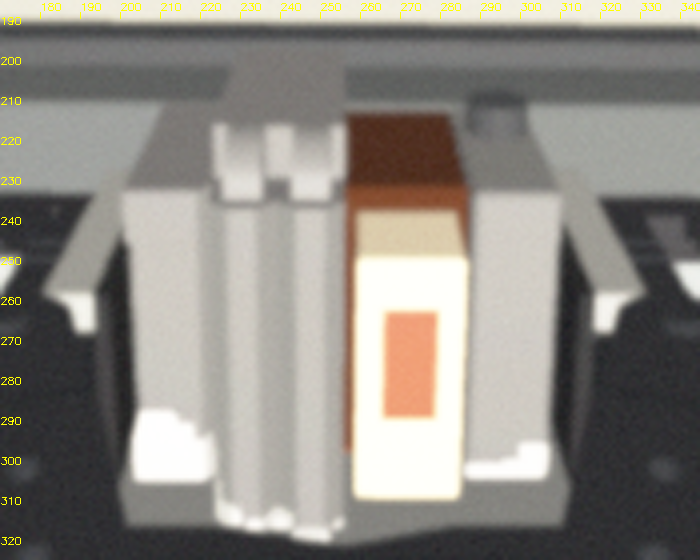

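View pics/s2c.png

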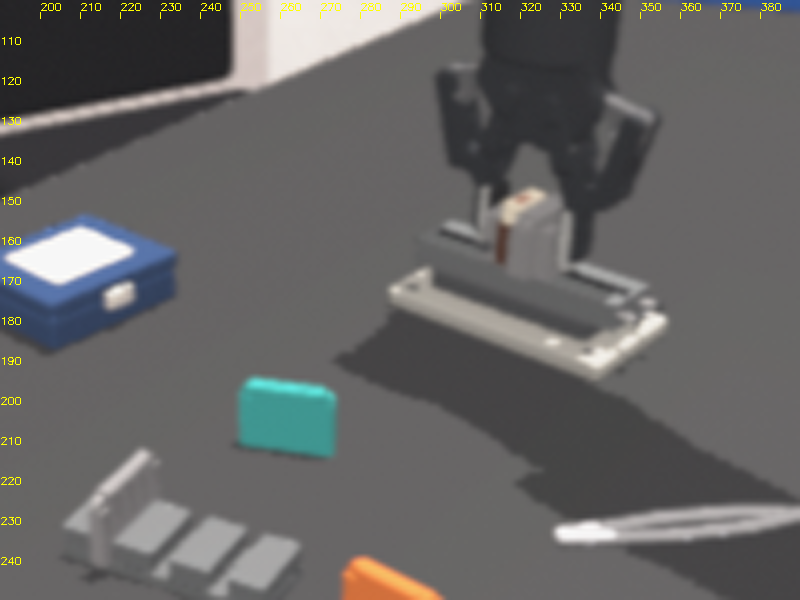

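View pics/t2.png

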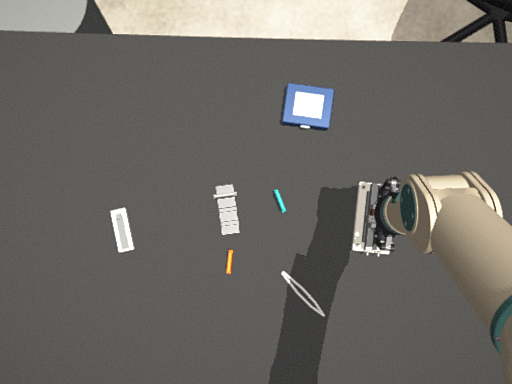

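```bash
python3 - <<'E'
from h import *
st(); print(manip.finish_job())
E
```

```text
24.65 [ 0.5516 -0.1525  0.0417] yaw 85.23 [-2.e-04 -1.e-03 -1.e+00] [-4.3  0.1  6.4] 0.0465
the job is handed in; nothing more can be done
None
```

I stood two steel plates (from the two rack slots nearest the robot) one behind the other between block and front jaw. I then squeezed front jaw against back jaw at 60 N and handed the job in at 24.7 s, still gripping. The third steel plate stays in the rack.

- **Plate count:** The open gap between block and front jaw measured 20 to 21 mm. One plate would have run the jaw onto its stop, while two leave a travel of about 6 to 7 mm against the 12 mm stop. The first close-up gave a gap of only about 18.5 mm. I took that as the outlier, because the top view and the later close-ups agreed with each other.
- **Stack:** The last wrist and side pictures show jaw, both plates, block and back jaw touching with no gaps, all upright. In the pictures before the squeeze the plates were centred across the bed to within about 1 mm of the block.
- **Grip:** The finger opening was 47.6 mm at 25 N, against 48 mm expected for the stack. It fell to 46.5–46.9 mm at 60 N, which I put down to the fingers flexing.
- **Forces and surroundings:** The wrist force in every reading stayed below about 10 N. In the last pictures the slide box, forceps, blade box and the two coloured plates are where they started. I kept the fingers clear of the block.

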